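# Stack culture dishes with separators and pin the retaining bar

### The job

Pack all the culture dishes for transport: stack them upright and centred on the blue mark between the posts of the carrier, one yellow separator sheet lying flat and lengthwise between each dish and the next (a sheet left over may stay where it is). Once the stack is complete, lay the orange retaining bar down flat in the slots on top of both posts, let go of it, and then push one red-headed pin fully home through each end of the bar into the post below. Leave the tape roll, the timer and the bottle where they stand.

Things in the scene. Friction and masses are not known exactly. Their poses are not given: they have to be found in the camera images.
- dish_1: round closed petri dish, whitish and translucent, 60 across, 14.5 high (mm; flat top and bottom, solid; its straight side at mid height is about 57 across); origin at the centre of its underside, z up. May be absent (None): 2 or 3 are present.
- dish_2: round closed petri dish, whitish and translucent, 60 across, 14.5 high (mm; flat top and bottom, solid; its straight side at mid height is about 57 across); origin at the centre of its underside, z up. May be absent (None): 2 or 3 are present.
- dish_3: round closed petri dish, whitish and translucent, 60 across, 14.5 high (mm; flat top and bottom, solid; its straight side at mid height is about 57 across); origin at the centre of its underside, z up. May be absent (None): 2 or 3 are present.
- sheet_1: stiff yellow separator sheet, 100 (its x) by 60 (its y) by 8 thick (mm), the two lie piled flat, sheet_2 on sheet_1; origin at the centre of the underside, z up. Pinch it across the 60 mm. Both are always present; one is spare when there are 2 dishes.
- sheet_2: stiff yellow separator sheet, 100 (its x) by 60 (its y) by 8 thick (mm), the two lie piled flat, sheet_2 on sheet_1; origin at the centre of the underside, z up. Pinch it across the 60 mm. Both are always present; one is spare when there are 2 dishes.
- bar: orange retaining bar, flat strip 26 (x) by 166 (y) by 8 thick (mm) with one vertical 13 mm hole near each end, at y = +70 and -70, and a raised grip in the middle, 16 (x) by 50 (y), from the strip up to 33 mm above the underside; origin at the centre of its underside, z up; 0.1 to 0.2 kg. The two ends are alike.
- carrier: fixed carrier: base plate 94 (x) by 186 (y) by 8 thick (mm), a flush blue disc marking the middle where dishes stack, two blue posts centred at y = +-70, their inner faces at y = +-55 (a sheet fits lengthwise along y, 5 spare each end); x sides open to fingers. Origin: centre of underside, z up. 3 dishes and 2 sheets end 68 above the worktop. The bar rests on the post tops, 74 above the worktop.
- bore_left (a point): mouth centre of the vertical pin bore (13 mm wide, 44 deep) in the post at carrier y = +70 mm, on the post top, 74 up; axes as the carrier. On this post top the bar lies between two cheeks (inner faces at x = +-15, tops 81 up) and an end wall (inner face at y = +85, top 81 up): about 2 mm free all round.
- bore_right (a point): mouth centre of the vertical pin bore (13 mm wide, 44 deep) in the post at carrier y = -70 mm, on the post top, 74 up; axes as the carrier. On this post top the bar lies between two cheeks (inner faces at x = +-15, tops 81 up) and an end wall (inner face at y = -85, top 81 up): about 2 mm free all round.
- pin_stand: fixed grey block 110 (x) by 36 (y) by 56 high (mm) with two upright 13 mm holes at x = +30 and -30 in which the pins stand; origin at the centre of the underside.
- pin_1: retaining pin, upright in the stand: steel shank 9 diameter, 50 long with a pointed end, then a collar 24 across and 4 thick, then a red head 18 (its x) by 26 (its y) by 30 high; 84 mm over all. Origin at the lower tip, z along the shank towards the head. Home, its collar rests on the bar (tip 32 mm above the worktop). 0.07 kg.
- pin_2: retaining pin, upright in the stand: steel shank 9 diameter, 50 long with a pointed end, then a collar 24 across and 4 thick, then a red head 18 (its x) by 26 (its y) by 30 high; 84 mm over all. Origin at the lower tip, z along the shank towards the head. Home, its collar rests on the bar (tip 32 mm above the worktop). 0.07 kg.
- laptop: fixed closed laptop behind the dishes, 246 (x) by 344 (y) by 33 high (mm); origin at the centre of its underside; keep the fingers off it
- tape_roll: bystander: green roll of tape lying flat, 62 across, 20 high (mm); origin under its centre
- timer: bystander: white bench timer lying flat, 66 by 66 by 17 (mm); origin under its centre
- small_bottle: bystander: clear bottle with a blue cap, 56 across, 104 high (mm); origin under its centre
Things that resemble listed ones, but are neither listed nor needed, are in the scene too. Leave any brown look-alike of the sheet_2 alone.

How it is judged:
By the outcome, as a careful person would: the job done as asked, in the order asked, and still so for the second after the job is handed in, with the robot touching nothing.
Of dish_1, dish_2, dish_3 only 2 to 3 are there at a start; the rules pass over those that are not, and their reading is None.
At some moment in a run one of dish_1, dish_2, dish_3, bar may be knocked a few centimetres aside while the robot is not near it.
It also fails if it takes over 210 s, if anything falls off the work surface, if the arm or the gripper's body presses on something with over 40 N, if the wrist force passes 120 N, or if a joint passes its speed limit or range.

### The arm

A 7-joint arm with a two-finger parallel gripper is mounted at the origin on a cart in front of the work surface, level with it; the furniture and walls round the work are solid. World frame = base frame: x ahead of the robot, y to its left, z up, the work surface at z = 0. Lengths are in m, angles in rad, forces in N, time in s.
With the tool pointing down it reaches from about 0.425 to 0.975 m from the base axis. Payload 16.7 kg.
Tool frame: the origin (TCP) lies midway between the tips of the shut fingers; the grasp point (between the pads) lies 19 mm behind it; z points along the fingers, y is the line along which they close (so a half turn about z gives the same grasp; the last joint's range is limited). The gripper opens to 85 mm and grips with 20 to 120 N. Pads are 22 mm wide; open, the fingers measure 114 mm over their backs; the gripper's body (76 mm by 85 mm) begins 54 mm behind the grasp point. The pads swing forward as they close: fully open they stand 13 mm farther back than shut.
Start: joints at [-1.29, 0.426, 0.074, 1.606, -0.034, 1.111, -0.067], TCP at [0.281, 0.614, 0.211] pointing down, gripper open.
Joint ranges: [-2.85, 2.85], [-0.5, 2.14], [-1.23, 1.37], [0.21, 2.46], [-1.02, 4.16], [0.16, 2.05], [-2.73, 2.73]. Speed limits (rad/s): [1.89, 1.89, 2.39, 2.39, 3.01, 3.01, 3.01].

### API

Orientations are given as a unit quaternion [x, y, z, w].
In Python, from workcell import state, get_image, sign_off gives the robot as it stands.
- The arm moves only by the tool servo_tool, never from a script. Its argument "targets" is one flat list of numbers, 6 for each row, row after row: the shift along the tool's x, y, z in m, then the turn, a rotation vector about the tool's x, y, z in rad. In form: [x, y, z, wx, wy, wz, x, y, z, wx, wy, wz, ...]. A call has 1 to 20 rows; each row shifts and turns the commanded pose from where the row before left it, along the tool's axes as they then stand; what a row does not reach is not made up. A row lasts 1/8 s, in which the tool goes at most 62.5 mm and 10.7 degrees, less where a joint would pass 70% of its speed; a pose out of reach is approached as far as the arm can. A call is refused whole if a number of a shift passes 0.0625 or a number of a turn 0.188, either way. A call with a gripper value outside its range is refused whole. "hand" is the gripper's target within -1 to 1 (shut at 1, half-way at 0, fully open at -1), set as the call begins (left out, the last holds). The fingers move at their own pace and stop on an object; the grip force is fixed at half the most. Time passes only in rows, so rows that do not move let the fingers close. It gives the time, the measured TCP pose, the force, the opening and the grip force at its end, in the units of the state.
- state(): the state, without advancing time (a new reading comes with each control period).
- get_image(name): name is "side" or "top"; returns a dict with "pixels" (480x640x3 uint8, blue, green, red), "depth" (480x640 float32, m along the optical axis (not along the pixel's ray), 0 where there is no reading), "intrinsics" (3x3 intrinsics, pixels), "world_to_cam" (4x4, takes a point from world to camera coordinates). Camera axes: x right, y up, looking along -z (the intrinsics and any distortion apply to the point x, -y, -z); pixel columns grow to the right and rows downward; lengths in m; the calibration is good to about 2 mm. A picture is of the moment at which its call begins.
- sign_off(): hands the job in; it is judged then, once.
The state is a dict: "time": time; "qpos": joint angles; "joint_velocities": joint speeds; "effort": joint torques, N m; "eef_pos": TCP position; "ee_rot": TCP orientation; "ft_force": force on the tool from outside, world axes, zero at the start; "moment": the same for the moment, N m; "opening": opening from 0.0 (shut) to 1.0 (fully open); "gripper_force": force on a finger pad.
Only numpy, scipy, OpenCV 4.12 (cv2) and the standard library are available. Lean on these libraries where they do the work, as an engineer would, in place of code of your own. Each camera call takes 0.05 s, during which the arm holds its last target. There are 200 camera calls.

## Working session

There is one attempt and no reset: what is moved stays moved. The work goes in short steps, Python scripts to look and compute and a tool call to move; the robot and the scene stay as the last step left them, time stands still between calls to the robot, and variables do not carry over. Pictures are saved under pics/ and viewed, at most 14 in all, crops included, and the job is handed in when it is done.

Besides the shell and the picture viewer there is one more tool, called after "Emit:" as name(argument=value, ...), one argument or row to a line, values as JSON. servo_tool: Moves the arm, as the interface text tells. Its arguments: {"type":"object","properties":{"targets":{"type":"array","items":{"type":"number"}},"hand":{"type":"number"}},"required":["targets"]}

```bash
ls; mkdir -p pics; cat > h.py <<'E'
import numpy as np,cv2
from workcell import state,get_image,sign_off
def snap(n,f=None):
    d=get_image(n)
    if f: cv2.imwrite('pics/'+f,d['pixels'])
    return d
def ray(d,u,v):
    K=d['intrinsics'];T=np.linalg.inv(d['world_to_cam'])
    r=np.array([(u-K[0,2])/K[0,0],-(v-K[1,2])/K[1,1],-1.])
    return T[:3,3],T[:3,:3]@r
def onz(d,u,v,z):
    o,r=ray(d,u,v);return o+r*(z-o[2])/r[2]
def cloud(d):
    K=d['intrinsics'];T=np.linalg.inv(d['world_to_cam']);v,u=np.mgrid[:480,:640];Z=d['depth']
    P=np.stack([(u-K[0,2])/K[0,0]*Z,-(v-K[1,2])/K[1,1]*Z,-Z],-1)
    return P@T[:3,:3].T+T[:3,3]
def proj(d,p):
    c=d['world_to_cam']@np.append(p,1);K=d['intrinsics']
    return K[0,0]*c[0]/-c[2]+K[0,2],K[1,1]*-c[1]/-c[2]+K[1,2]
E
python3 - <<'E'
from h import *
s=state();print(s)
for n in('top','side'):
    d=snap(n,n+'0.png');print(d['intrinsics'],np.linalg.inv(d['world_to_cam']).round(3));print((d['depth']>0).mean())
E
```

```text
pics
{'time': 0.0, 'qpos': array([-1.29050393,  0.42670725,  0.07383891,  1.60663833, -0.03412357,
        1.11078828, -0.06710947]), 'joint_velocities': array([ 6.24800036e-04, -7.20976241e-05, -1.44907932e-03,  1.17448649e-04,
       -4.36191293e-04,  1.77088042e-03, -6.04452961e-04]), 'effort': array([ 1.71445183e-03, -9.49858975e+01,  3.76129746e+00, -4.63502669e+01,
        1.93640700e-02,  1.03736695e-02,  2.29282722e-05]), 'eef_pos': array([0.28108992, 0.61319728, 0.21061293]), 'ee_rot': array([ 2.13266320e-01,  9.76993892e-01, -6.32755631e-04, -1.03644928e-04]), 'ft_force': array([-0.06490304,  0.76655268,  1.50390537]), 'moment': array([ 0.00785785,  0.00760233, -0.03640026]), 'gripper_force': 0.0, 'opening': 1.0008647445714112}
[[597.22583034   0.         320.18049611]
 [  0.         597.22583034 242.69184193]
 [  0.           0.           1.        ]] [[ 2.200e-02  9.790e-01 -2.020e-01  2.310e-01]
 [-1.000e+00  2.200e-02 -5.000e-03 -2.700e-02]
 [-1.000e-03  2.020e-01  9.790e-01  1.512e+00]
 [ 0.000e+00  0.000e+00  0.000e+00  1.000e+00]]
0.996064453125
[[544.35806295   0.         313.61900805]
 [  0.         544.35806295 238.44819869]
 [  0.           0.           1.        ]] [[-0.362  0.639 -0.679 -0.576]
 [-0.932 -0.254  0.258  0.386]
 [-0.007  0.726  0.688  1.199]
 [ 0.     0.     0.     1.   ]]
0.9961197916666666
```

View pics/top0.png

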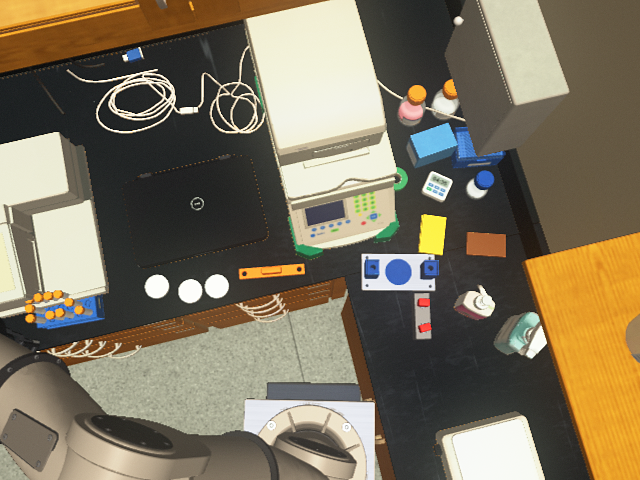

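View pics/side0.png

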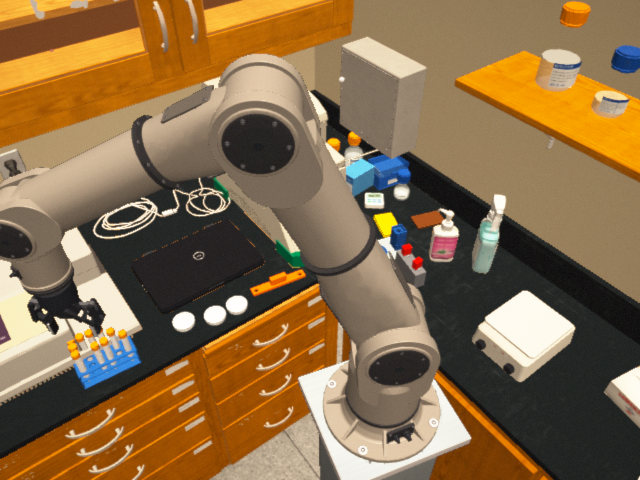

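Top view: three dishes at (157,286), (190,291) and (217,286), bar at (272,271), yellow sheets at (433,235), carrier at (398,271), and pin stand at (423,316). The side view agrees. Now measuring.

```bash
cat >> h.py <<'E'
def blobs(d,lo,hi,roi,z,mn=60):
    h=cv2.cvtColor(d['pixels'],cv2.COLOR_BGR2HSV);m=cv2.inRange(h,lo,hi)
    k=np.zeros_like(m);x0,y0,x1,y1=roi;k[y0:y1,x0:x1]=m[y0:y1,x0:x1]
    out=[]
    for c in cv2.findContours(k,0,1)[0]:
        if cv2.contourArea(c)<mn: continue
        W=np.array([onz(d,*p[0],z) for p in c])[:,:2].astype(np.float32)
        (cx,cy),(w,l),a=cv2.minAreaRect(W*1000)
        out.append((np.round([cx,cy,w,l,a],1),c))
    return out
E
python3 - <<'E'
from h import *
d=snap('top');C=cloud(d)
def show(n,*a,**k):
    for b,c in blobs(d,*a,**k):
        mm=np.zeros((480,640),np.uint8);cv2.drawContours(mm,[c],-1,1,-1);mm=cv2.erode(mm,np.ones((3,3)))
        print(n,b,'depth z',np.percentile(C[mm>0][:,2],[5,50,95]).round(4) if mm.any() else '', 'cen',C[mm>0].mean(0).round(4) if mm.any() else'')
show('dish',(0,0,150),(179,60,255),(140,270,235,310),.0145)
show('bar',(5,150,100),(18,255,255),(230,255,312,285),.008)
show('bargrip?',(5,150,100),(18,255,255),(230,255,312,285),.033)
show('sheet',(22,120,100),(35,255,255),(410,205,455,260),.016)
show('plate',(0,0,140),(179,70,255),(355,245,445,300),.008,mn=100)
show('blue',(100,120,60),(125,255,255),(355,245,445,300),.081)
show('bluedisc',(100,120,60),(125,255,255),(380,250,416,290),.008)
show('red',(0,150,100),(4,255,255),(405,285,440,350),.084+.006,mn=20)
show('brown',(3,80,40),(15,255,200),(460,225,512,262),.01)
show('stand',(0,0,70),(179,60,200),(408,285,440,345),.056)
# heights
for p in [(157,286),(190,291),(217,286),(272,271),(245,274),(433,235),(372,268),(430,268),(423,302),(425,328),(398,271),(423,316),(485,244)]:
    print(p,C[p[1],p[0]].round(4))
cv2.imwrite('pics/crop0.png',cv2.resize(d['pixels'][195:345,345:525],None,fx=4,fy=4,interpolation=2))
E
```

```text
dish [409.9 307.5  58.8  57.9   3.6] depth z [0.0102 0.0151 0.0201] cen [0.4089 0.3058 0.0193]
dish [419.5 391.5  55.8  58.9   1.3] depth z [0.0103 0.0149 0.0207] cen [0.4184 0.3892 0.0234]
dish [424.1 240.2  58.8  58.1   3.1] depth z [0.01   0.0154 0.021 ] cen [0.4222 0.239  0.0237]
bar [464.8 103.2  29.2 167.3   5.9] depth z [0.0011 0.0089 0.0349] cen [0.4637 0.1031 0.0152]
bargrip? [460.9 101.1  28.7 164.5   5.9] depth z [0.0011 0.0089 0.0349] cen [0.4637 0.1031 0.0152]
sheet [ 568.4 -304.2   65.3  102.2   83.4] depth z [0.01   0.0158 0.0217] cen [ 0.5673 -0.3038  0.0212]
plate [ 469.9 -218.3   92.6  187.     1.3] depth z [0.003 0.009 0.076] cen [ 0.4673 -0.2071  0.0214]
blue [ 471.  -289.3   34.    37.8   89.3] depth z [0.0463 0.0742 0.0821] cen [ 0.4729 -0.2912  0.072 ]
blue [ 459.3 -209.3   58.2   61.5   90. ] depth z [0.003  0.0086 0.0141] cen [ 0.4694 -0.2172  0.0157]
blue [ 4.687e+02 -1.450e+02  3.920e+01  3.160e+01  1.000e-01] depth z [0.0358 0.0738 0.0818] cen [ 0.4704 -0.1462  0.0708]
bluedisc [ 471.  -218.6   61.1   64.6   90. ] depth z [0.003  0.0086 0.0141] cen [ 0.469
[... 196 characters left out ...]
 [ 0.382  -0.2645  0.1156]
brown [ 546.3 -442.8  100.3   62.3   87.6] depth z [0.0025 0.0082 0.0137] cen [ 0.5453 -0.4421  0.0136]
stand [ 355.8 -270.4  111.7   39.6    2.2] depth z [0.0505 0.0561 0.0611] cen [ 0.3533 -0.269   0.056 ]
(157, 286) [0.4198 0.3909 0.012 ]
(190, 291) [0.4083 0.3055 0.0175]
(217, 286) [0.4234 0.2397 0.0098]
(272, 271) [0.4619 0.1004 0.0283]
(245, 274) [0.4569 0.1715 0.0011]
(433, 235) [ 0.5661 -0.3075  0.0168]
(372, 268) [ 0.4749 -0.1505  0.0295]
(430, 268) [ 0.4762 -0.2941  0.0412]
(423, 302) [ 0.386  -0.2678  0.087 ]
(425, 328) [ 0.3243 -0.2712  0.0902]
(398, 271) [ 0.4716 -0.2181  0.0118]
(423, 316) [ 0.3559 -0.2738  0.0492]
(485, 244) [ 0.5475 -0.4426  0.0068]
```

View pics/crop0.png

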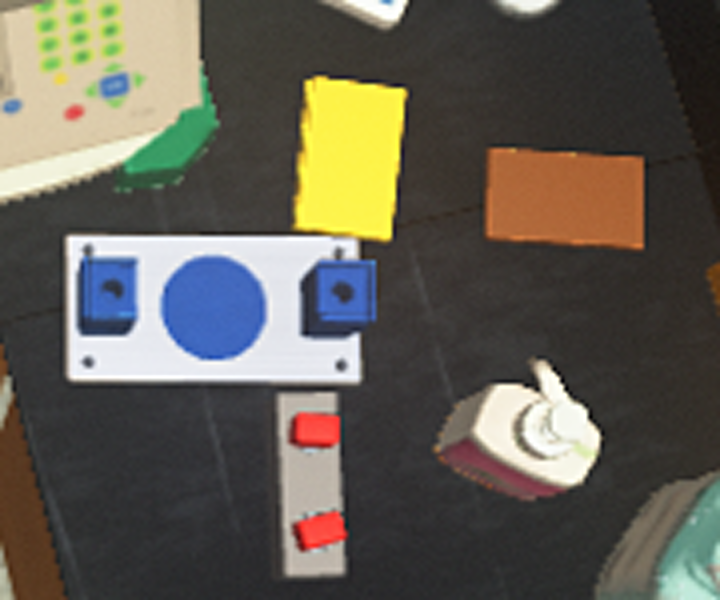

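Crop: the sheet pile sits close behind the carrier. Bore mouths are near (373,267) and (431,267) in the full image. Pin heads are at (423,302), aligned, and (425,328), turned about 15°. Next I'm checking clearances around the laptop and the machine, and the bores.

```bash
python3 - <<'E'
from h import *
d=snap('top');C=cloud(d)
X,Y,Z=C[...,0],C[...,1],C[...,2]
print('per y: min x of things z>.02 beyond x>.44 (and >.15)')
for y in np.arange(.45,-.2,-.05):
    r=[]
    for h in(.025,.15):
        m=(abs(Y-y)<.006)&(Z>h)&(X>(.44 if abs(y-.1)>.12 else .5))&(X<1.2);r+= [X[m].min().round(3) if m.any() else None]
    m=(abs(Y-y)<.006)&(X>.5)&(X<.75)
    print(round(y,2),r,'maxz x<.75',Z[m].max().round(3))
# bores: dark blobs on post tops
h=cv2.cvtColor(d['pixels'],cv2.COLOR_BGR2HSV)
for x0,y0,x1,y1 in[(364,258,381,276),(422,258,440,278)]:
    v=h[y0:y1,x0:x1,2].astype(int);print(v)
E
```

```text
per y: min x of things z>.02 beyond x>.44 (and >.15)
0.45 [np.float64(0.485), np.float64(0.788)] maxz x<.75 0.042
0.4 [np.float64(0.473), np.float64(0.802)] maxz x<.75 0.041
0.35 [np.float64(0.484), np.float64(0.815)] maxz x<.75 0.041
0.3 [np.float64(0.498), np.float64(0.829)] maxz x<.75 0.042
0.25 [np.float64(0.512), np.float64(0.81)] maxz x<.75 0.041
0.2 [np.float64(0.524), np.float64(0.856)] maxz x<.75 0.041
0.15 [np.float64(0.538), np.float64(0.869)] maxz x<.75 0.041
0.1 [np.float64(0.732), np.float64(0.732)] maxz x<.75 0.414
0.05 [np.float64(0.524), np.float64(0.584)] maxz x<.75 0.418
0.0 [np.float64(0.5), np.float64(0.594)] maxz x<.75 0.414
-0.05 [np.float64(0.527), np.float64(0.608)] maxz x<.75 0.412
-0.1 [np.float64(0.537), np.float64(0.622)] maxz x<.75 0.411
-0.15 [np.float64(0.451), np.float64(0.635)] maxz x<.75 0.388
[[245 228 114 119 209 249 245 245 245 245 244 245 244 243 243 242 241]
 [239 214 194 148 198 208 206 203 203 202 200 200 198 198 204 226 239]
 [232 143 171 104 154 151 152 153 154 153 156 156 165 158 165 207 241]
 [227 105 175 148 189 186 184 187 188 188 179 1
[... 1819 characters left out ...]
201 195 165 115 166  62]
 [ 62  72 138 198 195 193 187 155  60  60  88 158 196 194 164 114 168  60]
 [ 66  72 138 198 195 195 194 171 116 106 164 189 196 196 171 129 173  65]
 [ 67  73 138 197 197 197 195 192 187 183 190 192 192 197 172 130 176  64]
 [ 63  73 140 205 199 196 193 193 193 194 195 196 199 198 170 121 175  63]
 [ 66  64  92 136 150 177 174 172 174 175 174 175 178 178 152 119 177  62]
 [ 67  64  81 148 209 208 208 207 205 203 201 198 195 198 176 139 176  63]
 [ 67  68  75  97 106 103 110 124 120 121 121 121 121 127 121  84  97  63]
 [ 69  73  82  79  77  75  76  82  76  79  77  78  79  81  77  61  59  61]
 [ 75  78  79  79  76  80  78  80  79  77  74  72  69  73  67  60  60  60]]
```

```bash
cat >> h.py <<'E'
from scipy.spatial.transform import Rotation as Ro
from scipy.linalg import logm
def Rt(psi,):
    p=np.radians(psi);c,s=np.cos(p),np.sin(p)
    return np.array([[-s,c,0],[c,s,0],[0,0,-1]]).T.reshape(3,3).T if 0 else np.column_stack([[-s,c,0],[c,s,0],[0,0,-1]])
def mk(p,psi):
    T=np.eye(4);T[:3,:3]=Rt(psi);T[:3,3]=p;return T
def cur():
    s=state();T=np.eye(4);T[:3,:3]=Ro.from_quat(s['ee_rot']).as_matrix();T[:3,3]=s['eef_pos'];return T
def plan(wps,T=None):
    """wps: list of (x,y,z,psi,N)"""
    T=cur() if T is None else T
    for x,y,z,psi,N in wps:
        G=mk((x,y,z),psi);L=np.real(logm(np.linalg.inv(T)@G))/N
        print(N,'x',np.r_[L[:3,3],L[2,1],L[0,2],L[1,0]].round(4).tolist());T=G
E
python3 - <<'E'
from h import *
d=snap('top')
a=onz(d,372.7,266.9,.074);b=onz(d,430.4,267.6,.074);print(a,b,(a+b)/2,np.linalg.norm(a-b),np.degrees(np.arctan2(-(b-a)[0],-(b-a)[1]))*-1)
plan([(.4195,.3915,.2,-45,14),(.4195,.3915,.03,-45,6),(.4195,.3915,.001,-45,3)])
E
```

```text
[ 0.47033234 -0.14852902  0.074     ] [ 0.47170632 -0.28910304  0.074     ] [ 0.47101933 -0.21881603  0.074     ] 0.14058073119249076 0.559993666542047
14 x [-0.0204, 0.0081, 0.0008, -0.0, 0.0, 0.1376]
6 x [0.0, -0.0, 0.0283, 0.0, 0.0, 0.0]
3 x [0.0, -0.0, 0.0097, 0.0, 0.0, 0.0]
```

Emit:
servo_tool(
  targets=[-0.0204, 0.0081, 0.0008, 0, 0, 0.1376, -0.0204, 0.0081, 0.0008, 0, 0, 0.1376, -0.0204, 0.0081, 0.0008, 0, 0, 0.1376, -0.0204, 0.0081, 0.0008, 0, 0, 0.1376, -0.0204, 0.0081, 0.0008, 0, 0, 0.1376, -0.0204, 0.0081, 0.0008, 0, 0, 0.1376, -0.0204, 0.0081, 0.0008, 0, 0, 0.1376, -0.0204, 0.0081, 0.0008, 0, 0, 0.1376, -0.0204, 0.0081, 0.0008, 0, 0, 0.1376, -0.0204, 0.0081, 0.0008, 0, 0, 0.1376, -0.0204, 0.0081, 0.0008, 0, 0, 0.1376, -0.0204, 0.0081, 0.0008, 0, 0, 0.1376, -0.0204, 0.0081, 0.0008, 0, 0, 0.1376, -0.0204, 0.0081, 0.0008, 0, 0, 0.1376, 0, 0, 0, 0, 0, 0, 0, 0, 0, 0, 0, 0],
  hand=-1,
)

```text
time: 2.25
eef_pos: [0.4345, 0.4017, 0.2003]
ee_rot: [0.923, 0.384, 0.0, -0.0]
ft_force: [0.1, 0.9, 0.3]
opening: 0.999
gripper_force: 0.0
```

```bash
sed -i 's/^        G=mk((x,y,z),psi);L=.*/        G=mk((x,y,z),psi);L=np.real(logm(np.linalg.inv(T)@G))\/N;L[:3,3]=expm(L)[:3,3]/; s/import logm/import logm,expm/' h.py; python3 - <<'E'
from h import *
plan([(.4195,.3915,.2,-45,3),(.4195,.3915,.03,-45,6),(.4195,.3915,.001,-45,3)])
E
```

```text
3 x [-0.0059, -0.0011, 0.0001, -0.0001, -0.0002, 0.0009]
6 x [0.0, -0.0, 0.0283, 0.0, 0.0, 0.0]
3 x [0.0, -0.0, 0.0097, 0.0, 0.0, 0.0]
```

Emit:
servo_tool(
  targets=[-0.0059, -0.0011, 0, 0, 0, 0.001, -0.0059, -0.0011, 0, 0, 0, 0.001, -0.0059, -0.0011, 0, 0, 0, 0.001, 0, 0, 0.0283, 0, 0, 0, 0, 0, 0.0283, 0, 0, 0, 0, 0, 0.0283, 0, 0, 0, 0, 0, 0.0283, 0, 0, 0, 0, 0, 0.0283, 0, 0, 0, 0, 0, 0.0283, 0, 0, 0, 0, 0, 0.0097, 0, 0, 0, 0, 0, 0.0097, 0, 0, 0, 0, 0, 0.0097, 0, 0, 0, 0, 0, 0, 0, 0, 0],
)

```text
time: 3.88
eef_pos: [0.4195, 0.3906, 0.001]
ee_rot: [0.924, 0.381, -0.0, 0.0]
ft_force: [0.0, 0.2, 0.4]
opening: 1.001
gripper_force: 0.0
```

Emit:
servo_tool(
  targets=[0, 0, 0, 0, 0, 0, 0, 0, 0, 0, 0, 0, 0, 0, 0, 0, 0, 0, 0, 0, 0, 0, 0, 0, 0, 0, 0, 0, 0, 0],
  hand=1,
)

```text
time: 4.5
eef_pos: [0.4197, 0.3908, 0.0013]
ee_rot: [0.924, 0.381, 0.0, -0.0]
ft_force: [1.4, -0.5, 0.7]
opening: -0.005
gripper_force: 0.0
```

```bash
python3 - <<'E'
from h import *
d=snap('top');e=snap('side')
a=cv2.resize(d['pixels'][230:340,100:320],None,fx=3,fy=3);b=cv2.resize(e['pixels'][220:400,60:330],None,fx=2,fy=2)
a=cv2.copyMakeBorder(a,0,0,0,0,0);cv2.imwrite('pics/a1.png',a);cv2.imwrite('pics/b1.png',b)
E
```

```text
(no output)
```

View pics/b1.png

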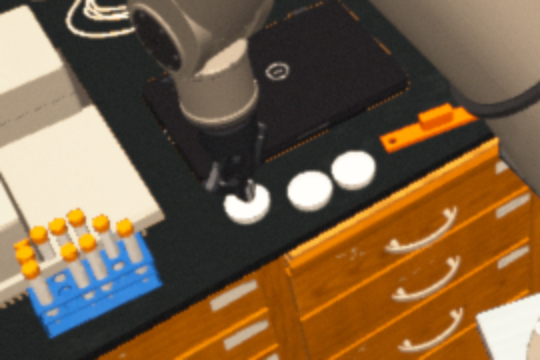

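The side crop shows the dish at about (183,323) in the full frame, almost unmoved, with the shut fingertips over its rear half. Comparing with the TCP projection.

```bash
python3 - <<'E'
from h import *
e=snap('side');d=snap('top');s=state()
print(s['eef_pos'],proj(e,s['eef_pos']),proj(d,s['eef_pos']))
print('dish meas proj',proj(e,[.4195,.3915,.0145]),proj(e,[.4195,.3915,.0]))
for n,q,roi in(('side',e,(165,305,255,345)),('top',d,(140,270,235,310))):
  for b,c in blobs(q,(0,0,150),(179,60,255),roi,.0145): print(n,b,cv2.boundingRect(c))
E
```

```text
[0.41964185 0.39072759 0.00117179] (np.float64(184.3180581685589), np.float64(323.60436541898594)) (np.float64(158.21038044734638), np.float64(286.6089767832745))
dish meas proj (np.float64(183.21622078589778), np.float64(320.7126396972448)) (np.float64(184.1223868572563), np.float64(323.98849271221667))
side [413.4 390.3  57.8  59.5   7.6] (172, 312, 23, 20)
side [408.1 307.4  60.1  62.9  68.4] (204, 306, 22, 19)
side [405.  247.9  56.9  32.   68.4] (226, 305, 21, 10)
top [409.9 307.5  58.8  57.9   3.6] (178, 279, 24, 24)
top [410.5 381.8  34.3  59.1  50.7] (148, 278, 21, 20)
top [424.1 240.2  58.8  58.1   3.1] (205, 274, 24, 24)
```

View pics/a1.png

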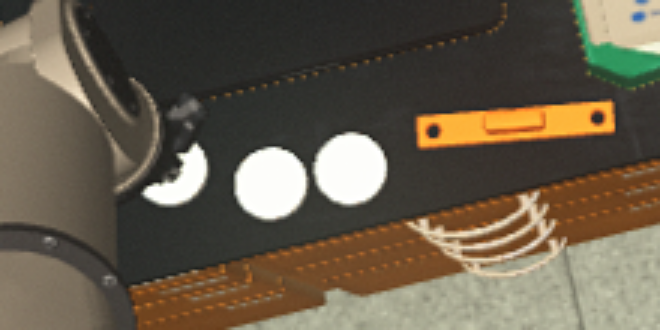

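```bash
python3 - <<'E'
from h import *
s=state();print(s['opening'],s['gripper_force'],s['time'])
e=snap('side');d=snap('top')
a=cv2.resize(d['pixels'][255:315,130:210],None,fx=6,fy=6,interpolation=2);b=cv2.resize(e['pixels'][270:340,150:217],None,fx=6,fy=6,interpolation=2)
a=cv2.copyMakeBorder(a,0,420-360,0,0,0);a=a[:, :390]
cv2.imwrite('pics/c1.png',np.hstack([a,b]))
E
```

```text
8.689573818041607e-05 0.0 4.7
```

View pics/c1.png

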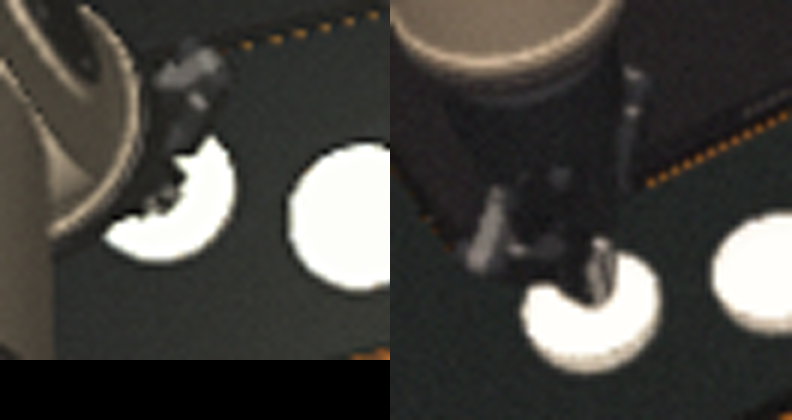

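The fingers are shut at the dish centre and their ends vanish at its top face, with no force reading. I'll lift, then check the fingertip height and where the dish is.

Emit:
servo_tool(
  targets=[0, 0, -0.03, 0, 0, 0, 0, 0, -0.03, 0, 0, 0, 0, 0, -0.03, 0, 0, 0, 0, 0, 0, 0, 0, 0],
)

```text
time: 5.3
eef_pos: [0.4205, 0.3917, 0.0932]
ee_rot: [0.924, 0.381, 0.001, -0.001]
ft_force: [-0.7, 0.4, 0.1]
opening: -0.004
gripper_force: 0.0
```

```bash
python3 - <<'E'
from h import *
s=state();print(s['eef_pos'],s['ft_force'],s['opening'])
e=snap('side');d=snap('top')
print(proj(e,s['eef_pos']),proj(d,s['eef_pos']))
for n,q,roi in(('side',e,(165,305,255,345)),('top',d,(140,270,235,310))):
  for b,c in blobs(q,(0,0,150),(179,60,255),roi,.0145): print(n,b,cv2.boundingRect(c))
for q in(e,d):
  C=cloud(q);m=(np.hypot(C[...,0]-s['eef_pos'][0],C[...,1]-s['eef_pos'][1])<.03)&(C[...,2]>.03)&(C[...,2]<.2)
  print(np.percentile(C[m][:,2],[0,1,5,50]) if m.any() else None,m.sum())
a=cv2.resize(d['pixels'][255:315,130:195],None,fx=6,fy=6,interpolation=2);b=cv2.resize(e['pixels'][270:340,150:217],None,fx=6,fy=6,interpolation=2)
a=cv2.copyMakeBorder(a,0,420-360,0,0,0);a=a[:, :390]
cv2.imwrite('pics/c2.png',np.hstack([a,b]))
E
```

```text
[0.4205281  0.39169555 0.0932035 ] [-0.71561973  0.42951633  0.06625316] -0.0036534880510337817
(np.float64(177.92887522952853), np.float64(301.8787296078544)) (np.float64(147.59543454696555), np.float64(281.21629224789103))
side [417.5 392.4  60.9  65.   68.4] (172, 312, 23, 20)
side [408.1 307.4  60.1  62.9  68.4] (204, 306, 22, 19)
side [405.  247.9  56.9  32.   68.4] (226, 305, 21, 10)
top [409.9 307.5  58.7  57.9   3.6] (178, 279, 24, 24)
top [419.5 391.3  55.8  58.4   1.3] (145, 275, 24, 23)
top [424.1 240.2  58.8  58.1   3.1] (205, 274, 24, 24)
[0.11560592 0.11665939 0.12381767 0.16659195] 273
[0.11371946 0.11521802 0.11999067 0.15760912] 101
```

View pics/c2.png

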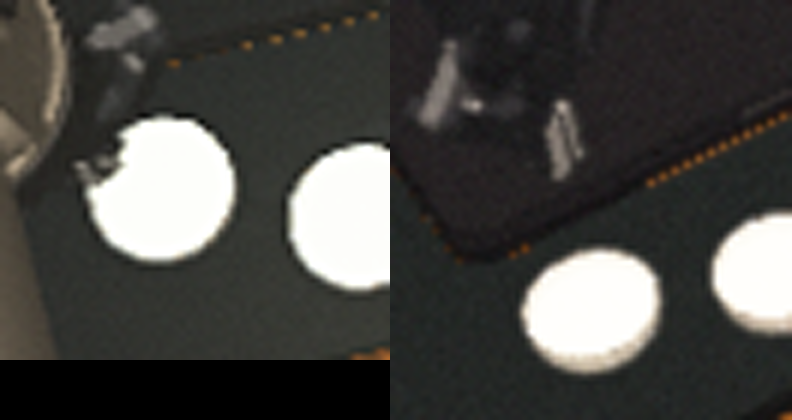

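The dish did not move, and the fingertips look higher than the reported TCP. I'll touch the bare worktop beside it with the fingers shut to calibrate the tip height.

```bash
python3 - <<'E'
from h import *
plan([(.405,.465,.06,-45,5),(.405,.465,.006,-45,3)])
E
```

```text
5 x [0.0084, -0.0125, 0.0062, -0.0001, -0.0, -0.0006]
3 x [0.0, -0.0, 0.018, 0.0, 0.0, 0.0]
```

Emit:
servo_tool(
  targets=[0.0084, -0.0125, 0.0062, 0, 0, 0, 0.0084, -0.0125, 0.0062, 0, 0, 0, 0.0084, -0.0125, 0.0062, 0, 0, 0, 0.0084, -0.0125, 0.0062, 0, 0, 0, 0.0084, -0.0125, 0.0062, 0, 0, 0, 0, 0, 0.018, 0, 0, 0, 0, 0, 0.018, 0, 0, 0, 0, 0, 0.018, 0, 0, 0, 0, 0, 0, 0, 0, 0],
)

```text
time: 6.52
eef_pos: [0.405, 0.4633, 0.0044]
ee_rot: [0.925, 0.381, -0.001, 0.001]
ft_force: [-0.2, -0.3, -0.9]
opening: 0.001
gripper_force: 0.0
```

Emit:
servo_tool(
  targets=[0, 0, 0.0015, 0, 0, 0, 0, 0, 0.0015, 0, 0, 0, 0, 0, 0, 0, 0, 0],
)

```text
time: 6.9
eef_pos: [0.4055, 0.4649, 0.0035]
ee_rot: [0.924, 0.381, 0.0, -0.0]
ft_force: [0.0, 0.5, 0.6]
opening: -0.002
gripper_force: 0.0
```

Emit:
servo_tool(
  targets=[0, 0, 0.0015, 0, 0, 0, 0, 0, 0.0015, 0, 0, 0, 0, 0, 0, 0, 0, 0],
)

```text
time: 7.28
eef_pos: [0.4053, 0.4646, 0.0001]
ee_rot: [0.924, 0.381, -0.0, 0.0]
ft_force: [0.3, -0.3, 0.3]
opening: -0.0
gripper_force: 0.0
```

Emit:
servo_tool(
  targets=[0, 0, 0.0015, 0, 0, 0, 0, 0, 0.0015, 0, 0, 0, 0, 0, 0, 0, 0, 0],
)

```text
time: 7.65
eef_pos: [0.4054, 0.4646, -0.003]
ee_rot: [0.924, 0.381, -0.0, 0.0]
ft_force: [0.7, 0.7, -0.0]
opening: 0.001
gripper_force: 0.0
```

Emit:
servo_tool(
  targets=[0, 0, 0.0015, 0, 0, 0, 0, 0, 0.0015, 0, 0, 0, 0, 0, 0, 0, 0, 0],
)

```text
time: 8.02
eef_pos: [0.4053, 0.4646, -0.006]
ee_rot: [0.924, 0.381, -0.0, 0.0]
ft_force: [0.1, 0.1, -0.3]
opening: -0.001
gripper_force: 0.0
```

Emit:
servo_tool(
  targets=[0, 0, 0.0015, 0, 0, 0, 0, 0, 0.0015, 0, 0, 0, 0, 0, 0, 0, 0, 0],
)

```text
time: 8.4
eef_pos: [0.4054, 0.4646, -0.0089]
ee_rot: [0.924, 0.381, -0.0, 0.0]
ft_force: [-1.0, 0.1, 0.2]
opening: -0.002
gripper_force: 0.0
```

Emit:
servo_tool(
  targets=[0, 0, 0.0015, 0, 0, 0, 0, 0, 0.0015, 0, 0, 0, 0, 0, 0, 0, 0, 0],
)

```text
time: 8.78
eef_pos: [0.4053, 0.4646, -0.012]
ee_rot: [0.924, 0.381, -0.0, 0.0]
ft_force: [-0.7, -0.4, -1.2]
opening: -0.002
gripper_force: 0.0
```

Emit:
servo_tool(
  targets=[0, 0, 0.0015, 0, 0, 0, 0, 0, 0.0015, 0, 0, 0, 0, 0, 0, 0, 0, 0],
)

```text
time: 9.15
eef_pos: [0.4053, 0.4646, -0.015]
ee_rot: [0.924, 0.381, -0.0, 0.0]
ft_force: [0.2, 0.1, -0.2]
opening: -0.002
gripper_force: 0.0
```

Emit:
servo_tool(
  targets=[0, 0, 0.0015, 0, 0, 0, 0, 0, 0.001, 0, 0, 0, 0, 0, 0, 0, 0, 0],
)

```text
time: 9.52
eef_pos: [0.4054, 0.4646, -0.0174]
ee_rot: [0.924, 0.381, -0.0, 0.0]
ft_force: [0.8, 0.1, 0.0]
opening: 0.0
gripper_force: 0.0
```

```bash
python3 - <<'E'
from h import *
s=state();print(s['eef_pos'],s['ft_force'],s['opening'])
e=snap('side');d=snap('top')
print(proj(e,s['eef_pos']),proj(e,s['eef_pos']*[1,1,0]))
b=cv2.resize(e['pixels'][270:345,120:200],None,fx=7,fy=7,interpolation=2)
cv2.imwrite('pics/c3.png',b)
E
```

```text
[ 0.40536588  0.4646009  -0.01738736] [0.82790129 0.0940984  0.00837059] 0.0002271498141353649
(np.float64(159.5868303086011), np.float64(339.7096513079544)) (np.float64(158.28707933366454), np.float64(335.8598972886784))
```

View pics/c3.png

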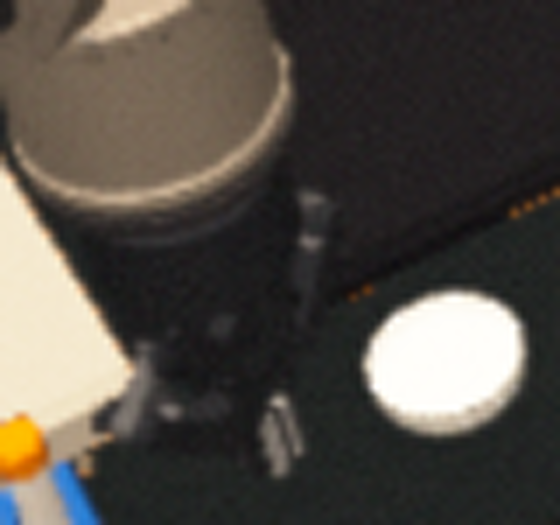

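Crop: the tips are at about (160,337), close to where the table projects (158,336), so the real tips are about 20 mm behind the reported TCP. Continuing to contact.

Emit:
servo_tool(
  targets=[0, 0, 0.001, 0, 0, 0, 0, 0, 0.001, 0, 0, 0, 0, 0, 0, 0, 0, 0],
)

```text
time: 10.0
eef_pos: [0.4054, 0.4646, -0.0194]
ee_rot: [0.924, 0.381, -0.0, 0.0]
ft_force: [0.3, 0.0, 1.0]
opening: -0.0
gripper_force: 0.0
```

Emit:
servo_tool(
  targets=[0, 0, 0.001, 0, 0, 0, 0, 0, 0.001, 0, 0, 0, 0, 0, 0, 0, 0, 0],
)

```text
time: 10.38
eef_pos: [0.4055, 0.4647, -0.02]
ee_rot: [0.925, 0.381, -0.0, -0.0]
ft_force: [-5.6, -7.5, 26.3]
opening: 0.005
gripper_force: 13.6
```

Contact is at reported z ≈ −0.0195, so shut tip z = eef z + 0.0195. I'll apply that offset, lift, open, and return to dish 1.

```bash
python3 - <<'E'
from h import *
T=cur();T[:3,3][2]=-.021
plan([(.4055,.4647,.06,-45,3),(.4195,.3915,.06,-45,4),(.4195,.3915,-.018,-45,5)],T)
E
```

```text
3 x [-0.0, -0.0, -0.027, -0.0003, -0.0, -0.0011]
4 x [-0.0105, 0.0154, 0.0, 0.0, 0.0, 0.0]
5 x [0.0, -0.0, 0.0156, 0.0, 0.0, 0.0]
```

Emit:
servo_tool(
  targets=[0, 0, -0.027, 0, 0, 0, 0, 0, -0.027, 0, 0, 0, 0, 0, -0.027, 0, 0, 0, -0.0105, 0.0154, 0, 0, 0, 0, -0.0105, 0.0154, 0, 0, 0, 0, -0.0105, 0.0154, 0, 0, 0, 0, -0.0105, 0.0154, 0, 0, 0, 0, 0, 0, 0, 0, 0, 0, 0, 0, 0.0156, 0, 0, 0, 0, 0, 0.0156, 0, 0, 0, 0, 0, 0.0156, 0, 0, 0, 0, 0, 0.0156, 0, 0, 0, 0, 0, 0.0156, 0, 0, 0, 0, 0, 0, 0, 0, 0],
  hand=-1,
)

```text
time: 12.12
eef_pos: [0.4185, 0.3907, -0.0196]
ee_rot: [0.924, 0.381, -0.001, 0.001]
ft_force: [0.4, -0.1, -0.2]
opening: 1.002
gripper_force: 0.0
```

Emit:
servo_tool(
  targets=[0, 0, 0, 0, 0, 0, 0, 0, 0, 0, 0, 0, 0, 0, 0, 0, 0, 0, 0, 0, 0, 0, 0, 0, 0, 0, 0, 0, 0, 0],
  hand=1,
)

```text
time: 12.75
eef_pos: [0.4193, 0.3917, -0.0171]
ee_rot: [0.924, 0.381, 0.0, -0.0]
ft_force: [-3.3, -2.7, 12.9]
opening: 0.611
gripper_force: 60.4
```

```bash
python3 - <<'E'
from h import *
T=cur();T[2,3]=-.018
plan([(.4195,.3915,.13,0.6,6),(.471,-.2188,.13,.6,15),(.471,-.2188,.01,.6,4),(.471,-.2188,-.008,.6,3)],T)
E
```

```text
6 x [-0.0, 0.0, -0.0247, -0.0, -0.0002, -0.1332]
15 x [-0.0407, 0.003, 0.0, 0.0, 0.0, 0.0]
4 x [0.0, 0.0, 0.03, 0.0, 0.0, 0.0]
3 x [0.0, 0.0, 0.006, 0.0, 0.0, 0.0]
```

Emit:
servo_tool(
  targets=[0, 0, -0.0247, 0, 0, -0.1332, 0, 0, -0.0247, 0, 0, -0.1332, 0, 0, -0.0247, 0, 0, -0.1332, 0, 0, -0.0247, 0, 0, -0.1332, 0, 0, -0.0247, 0, 0, -0.1332, 0, 0, -0.0247, 0, 0, -0.1332, 0, 0, 0, 0, 0, 0],
)

```text
time: 13.62
eef_pos: [0.4199, 0.3921, 0.1322]
ee_rot: [0.703, 0.711, 0.002, -0.0]
ft_force: [-0.1, 0.3, -0.5]
opening: 0.604
gripper_force: 63.4
```

Emit:
servo_tool(
  targets=[-0.0407, 0.003, 0, 0, 0, 0, -0.0407, 0.003, 0, 0, 0, 0, -0.0407, 0.003, 0, 0, 0, 0, -0.0407, 0.003, 0, 0, 0, 0, -0.0407, 0.003, 0, 0, 0, 0, -0.0407, 0.003, 0, 0, 0, 0, -0.0407, 0.003, 0, 0, 0, 0, -0.0407, 0.003, 0, 0, 0, 0, -0.0407, 0.003, 0, 0, 0, 0, -0.0407, 0.003, 0, 0, 0, 0, -0.0407, 0.003, 0, 0, 0, 0, -0.0407, 0.003, 0, 0, 0, 0, -0.0407, 0.003, 0, 0, 0, 0, -0.0407, 0.003, 0, 0, 0, 0, -0.0407, 0.003, 0, 0, 0, 0, 0, 0, 0, 0, 0, 0, 0, 0, 0, 0, 0, 0],
)

```text
time: 15.75
eef_pos: [0.4702, -0.2182, 0.1294]
ee_rot: [0.704, 0.71, -0.0, -0.0]
ft_force: [0.3, -0.4, -0.0]
opening: 0.608
gripper_force: 63.4
```

```bash
python3 - <<'E'
from h import *
s=state();print(s['eef_pos'],s['ft_force'],s['opening'],s['qpos'].round(2))
e=snap('side');d=snap('top')
for n,q in(('side',e),('top',d)):
    print(n,proj(q,s['eef_pos']),proj(q,s['eef_pos']+[0,0,.0175]))
cv2.imwrite('pics/d1.png',np.hstack([cv2.resize(d['pixels'][220:330,340:460],None,fx=3,fy=3),cv2.resize(e['pixels'][195:305,360:480],None,fx=3,fy=3)]))
plan([(.471,-.2188,.01,.6,5),(.471,-.2188,-.008,.6,3)])
E
```

```text
[ 0.47017656 -0.21824329  0.12941112] [ 0.27456861 -0.38739623 -0.00518533] 0.6080400453965209 [-0.2   0.31  0.61  2.06 -0.23  0.84  0.56]
side (np.float64(379.02118124640367), np.float64(222.93851306644837)) (np.float64(379.47202985191456), np.float64(218.47061741824368))
top (np.float64(404.4353869693985), np.float64(263.7679146038101)) (np.float64(405.47265545051874), np.float64(262.4997856787965))
5 x [-0.0003, 0.0001, 0.0239, -0.0001, -0.0001, 0.0001]
3 x [0.0, 0.0, 0.006, 0.0, 0.0, 0.0]
```

View pics/d1.png

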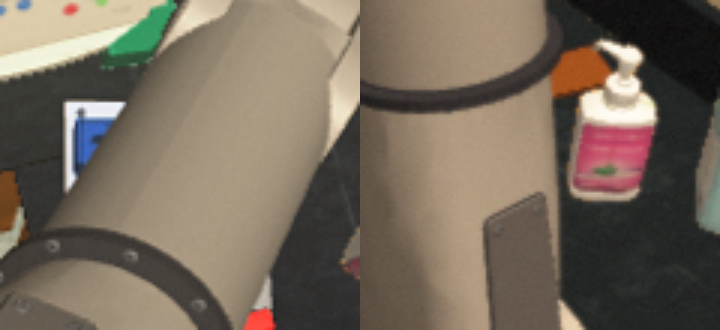

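View blocked by the arm, so I'm placing dish 1 blind and checking it afterwards.

Emit:
servo_tool(
  targets=[-0.0003, 0.0001, 0.0239, 0, 0, 0, -0.0003, 0.0001, 0.0239, 0, 0, 0, -0.0003, 0.0001, 0.0239, 0, 0, 0, -0.0003, 0.0001, 0.0239, 0, 0, 0, -0.0003, 0.0001, 0.0239, 0, 0, 0, 0, 0, 0.006, 0, 0, 0, 0, 0, 0.006, 0, 0, 0, 0, 0, 0.005, 0, 0, 0, 0, 0, 0, 0, 0, 0, 0, 0, 0, 0, 0, 0],
)

```text
time: 17.1
eef_pos: [0.4713, -0.2202, -0.0062]
ee_rot: [0.703, 0.711, 0.0, 0.0]
ft_force: [-0.4, 0.4, -0.3]
opening: 0.61
gripper_force: 63.4
```

Emit:
servo_tool(
  targets=[0, 0, 0.001, 0, 0, 0, 0, 0, 0, 0, 0, 0],
)

```text
time: 17.35
eef_pos: [0.4711, -0.2201, -0.0075]
ee_rot: [0.703, 0.711, -0.0, 0.0]
ft_force: [0.4, -0.2, -0.2]
opening: 0.607
gripper_force: 63.4
```

Emit:
servo_tool(
  targets=[0.0013, 0, 0.001, 0, 0, 0, 0, 0, 0, 0, 0, 0],
)

```text
time: 17.6
eef_pos: [0.471, -0.2186, -0.0087]
ee_rot: [0.703, 0.711, -0.0, -0.0]
ft_force: [0.1, -1.1, -0.4]
opening: 0.608
gripper_force: 63.4
```

Emit:
servo_tool(
  targets=[0, 0, 0.0007, 0, 0, 0, 0, 0, 0, 0, 0, 0],
)

```text
time: 17.85
eef_pos: [0.4711, -0.2188, -0.0091]
ee_rot: [0.703, 0.711, 0.0, -0.0]
ft_force: [-1.5, 1.7, 5.5]
opening: 0.612
gripper_force: 64.3
```

Emit:
servo_tool(
  targets=[0, 0, 0, 0, 0, 0, 0, 0, 0, 0, 0, 0, 0, 0, 0, 0, 0, 0, 0, 0, -0.035, 0, 0, 0, 0, 0, -0.035, 0, 0, 0, 0, 0, -0.035, 0, 0, 0, 0, 0, -0.035, 0, 0, 0, 0.04, 0, 0, 0, 0, 0, 0.04, 0, 0, 0, 0, 0, 0.04, 0, 0, 0, 0, 0, 0.04, 0, 0, 0, 0, 0, 0.04, 0, 0, 0, 0, 0, 0.04, 0, 0, 0, 0, 0, 0.04, 0, 0, 0, 0, 0, 0.04, 0, 0, 0, 0, 0, 0, 0, 0, 0, 0, 0],
  hand=-1,
)

```text
time: 19.85
eef_pos: [0.4675, 0.104, 0.1306]
ee_rot: [0.702, 0.712, 0.0, -0.0]
ft_force: [0.5, -0.6, -1.0]
opening: 0.997
gripper_force: 0.0
```

```bash
cat > look.py <<'E'
from h import *
import sys
s=state();print(s['time'],s['eef_pos'].round(4),s['opening'],s['ft_force'].round(1))
d=snap('top');C=cloud(d)
def show(n,*a,**k):
    for b,c in blobs(d,*a,**k): print(n,b,cv2.boundingRect(c))
show('dish',(0,0,150),(179,60,255),(100,265,240,315),.0145,mn=150)
show('bar',(5,150,100),(18,255,255),(225,240,330,300),.008)
show('sheet',(22,120,100),(35,255,255),(405,205,460,262),.016)
show('sheetcar',(22,120,100),(35,255,255),(375,240,420,300),.0305)
show('red',(0,150,100),(4,255,255),(405,285,440,350),.09,mn=20)
g=d['pixels'][235:335,345:465];cv2.imwrite('pics/%s.png'%sys.argv[1],cv2.resize(g,None,fx=6,fy=6,interpolation=2))
E
python3 look.py e1
```

```text
19.85 [0.4675 0.104  0.1306] 0.9970872759428937 [ 0.5 -0.6 -1. ]
dish [409.9 307.5  58.8  57.9   3.6] (178, 279, 24, 24)
dish [423.4 252.8  58.7  32.8   3.3] (205, 274, 14, 24)
dish [415.5 190.6 124.5  15.2   2.8] (233, 265, 7, 50)
bar [419.9   6.7  48.3 101.2   1.3] (289, 280, 41, 20)
bar [471.1  44.6  28.5  49.4   5.7] (285, 263, 20, 13)
sheet [ 568.5 -304.7   64.9  102.2   83.8] (418, 214, 29, 41)
red [ 326.2 -270.6   16.4   27.8   15.1] (419, 323, 13, 10)
red [ 385.4 -268.5   26.2   19.2   89.2] (418, 298, 12, 9)
```

View pics/e1.png

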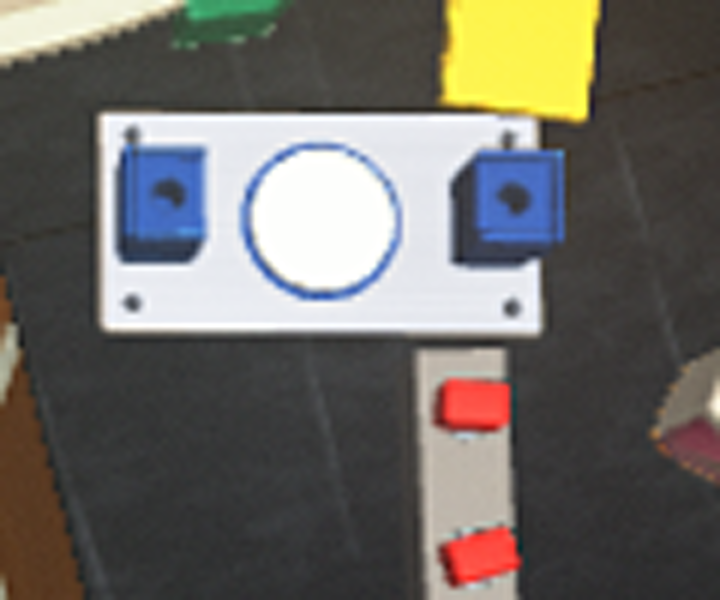

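Dish 1 sits centred on the mark: in the crop the white disc at (322,220) has an even blue rim all round. The lateral reading is good, so now for the top sheet.

```bash
python3 - <<'E'
from h import *
d=snap('top');h=cv2.cvtColor(d['pixels'],cv2.COLOR_BGR2HSV)
print(h[232,414:450].tolist())
for vlo in(225,235,245):
    for b,c in blobs(d,(22,120,vlo),(35,255,255),(405,205,460,262),.016): print(vlo,b)
plan([(.471,-.2188,.13,.6,8),(.570,-.307,.10,-96.2,13),(.570,-.307,.01,-96.2,4),(.570,-.307,-.008,-96.2,2)])
E
```

```text
[[21, 37, 69], [22, 39, 72], [16, 40, 71], [18, 36, 70], [21, 27, 67], [20, 92, 83], [21, 168, 135], [24, 191, 232], [29, 178, 255], [28, 179, 254], [28, 178, 253], [28, 179, 253], [28, 180, 253], [28, 178, 253], [28, 178, 253], [28, 177, 253], [28, 179, 253], [28, 181, 253], [28, 181, 253], [28, 181, 253], [28, 180, 253], [28, 179, 253], [28, 179, 253], [28, 179, 253], [28, 181, 253], [28, 181, 253], [28, 183, 253], [28, 181, 253], [28, 183, 253], [29, 179, 255], [28, 187, 255], [170, 47, 49], [12, 42, 61], [16, 53, 62], [18, 49, 62], [18, 54, 61]]
225 [ 569.3 -305.2   61.4   99.4   83.3]
235 [ 569.2 -305.3   61.2   99.1   83.5]
245 [ 569.1 -305.1   61.1   98.8   83.3]
8 x [-0.04, -0.0, 0.0001, -0.0, 0.0, 0.0001]
13 x [0.0005, 0.0115, 0.0023, 0.0, 0.0, 0.13]
4 x [0.0, 0.0, 0.0225, 0.0, 0.0, 0.0]
2 x [0.0, 0.0, 0.009, 0.0, 0.0, 0.0]
```

Emit:
servo_tool(
  targets=[-0.04, 0, 0, 0, 0, 0, -0.04, 0, 0, 0, 0, 0, -0.04, 0, 0, 0, 0, 0, -0.04, 0, 0, 0, 0, 0, -0.04, 0, 0, 0, 0, 0, -0.04, 0, 0, 0, 0, 0, -0.04, 0, 0, 0, 0, 0, -0.04, 0, 0, 0, 0, 0],
)

```text
time: 20.95
eef_pos: [0.4702, -0.2212, 0.1308]
ee_rot: [0.704, 0.71, -0.0, 0.0]
ft_force: [0.4, -0.2, 0.5]
opening: 1.006
gripper_force: 0.0
```

Emit:
servo_tool(
  targets=[0.0005, 0.0115, 0.0023, 0, 0, 0.13, 0.0005, 0.0115, 0.0023, 0, 0, 0.13, 0.0005, 0.0115, 0.0023, 0, 0, 0.13, 0.0005, 0.0115, 0.0023, 0, 0, 0.13, 0.0005, 0.0115, 0.0023, 0, 0, 0.13, 0.0005, 0.0115, 0.0023, 0, 0, 0.13, 0.0005, 0.0115, 0.0023, 0, 0, 0.13, 0.0005, 0.0115, 0.0023, 0, 0, 0.13, 0.0005, 0.0115, 0.0023, 0, 0, 0.13, 0.0005, 0.0115, 0.0023, 0, 0, 0.13, 0.0005, 0.0115, 0.0023, 0, 0, 0.13, 0.0005, 0.0115, 0.0023, 0, 0, 0.13, 0.0005, 0.0115, 0.0023, 0, 0, 0.13, 0, -0.001, 0.0225, 0, 0, 0.003, 0, -0.001, 0.0225, 0, 0, 0.003, 0, 0, 0.0225, 0, 0, 0, 0, 0, 0, 0, 0, 0],
)

```text
time: 23.08
eef_pos: [0.5693, -0.3041, 0.0312]
ee_rot: [0.998, -0.057, -0.001, -0.001]
ft_force: [0.3, -0.6, 0.3]
opening: 1.001
gripper_force: 0.0
```

```bash
python3 - <<'E'
from h import *
s=state();print(s['eef_pos'],s['ft_force'],s['qpos'].round(2))
plan([(.5693,-.3053,-.008,-96.6,4)])
E
```

```text
[ 0.56929665 -0.304056    0.0311649 ] [ 0.32073594 -0.64827241  0.3105563 ] [-0.21  0.78  0.87  1.84 -0.75  0.9  -0.66]
4 x [0.0001, 0.0003, 0.0098, -0.0002, 0.0008, 0.0003]
```

Emit:
servo_tool(
  targets=[0, 0.0003, 0.0098, 0, 0, 0, 0, 0.0003, 0.0098, 0, 0, 0, 0, 0.0003, 0.0098, 0, 0, 0, 0, 0.0003, 0.0098, 0, 0, 0, 0, 0, 0, 0, 0, 0],
)

```text
time: 23.7
eef_pos: [0.5699, -0.3059, -0.0067]
ee_rot: [0.998, -0.057, -0.001, -0.0]
ft_force: [-0.9, 0.3, 0.3]
opening: 0.996
gripper_force: 0.0
```

Emit:
servo_tool(
  targets=[0, 0, 0, 0, 0, 0, 0, 0, 0, 0, 0, 0, 0, 0, 0, 0, 0, 0, 0, 0, 0, 0, 0, 0],
  hand=1,
)

```text
time: 24.2
eef_pos: [0.5719, -0.3073, -0.0037]
ee_rot: [0.998, -0.057, 0.002, 0.001]
ft_force: [-1.3, 3.8, 22.3]
opening: 0.143
gripper_force: 10.3
```

The fingers passed over the top, which means the tips sit more than 4 mm further back at this opening. Retrying lower.

Emit:
servo_tool(
  targets=[0, 0, -0.02, 0, 0, 0, 0, 0, 0, 0, 0, 0, 0, 0, 0, 0, 0, 0, 0, 0, 0, 0, 0, 0, 0, 0, 0, 0, 0, 0],
  hand=-1,
)

```text
time: 24.82
eef_pos: [0.5701, -0.3059, 0.0138]
ee_rot: [0.998, -0.057, -0.0, -0.0]
ft_force: [0.3, -0.5, -0.1]
opening: 1.0
gripper_force: 0.0
```

Emit:
servo_tool(
  targets=[0, 0, 0.009, 0, 0, 0, 0, 0, 0.009, 0, 0, 0, 0, 0, 0.008, 0, 0, 0, 0, 0, 0, 0, 0, 0, 0, 0, 0, 0, 0, 0],
)

```text
time: 25.45
eef_pos: [0.5703, -0.3062, -0.0118]
ee_rot: [0.998, -0.057, -0.0, 0.0]
ft_force: [0.2, -0.1, -0.3]
opening: 1.0
gripper_force: 0.0
```

Emit:
servo_tool(
  targets=[0, 0, 0.0027, 0, 0, 0, 0, 0, 0, 0, 0, 0],
)

```text
time: 25.7
eef_pos: [0.5703, -0.3059, -0.0146]
ee_rot: [0.998, -0.057, -0.0, -0.0]
ft_force: [0.8, -0.2, 0.3]
opening: 1.001
gripper_force: 0.0
```

Emit:
servo_tool(
  targets=[0, 0, 0, 0, 0, 0, 0, 0, 0, 0, 0, 0, 0, 0, 0, 0, 0, 0, 0, 0, 0, 0, 0, 0],
  hand=1,
)

```text
time: 26.2
eef_pos: [0.5704, -0.306, -0.014]
ee_rot: [0.998, -0.057, 0.0, -0.0]
ft_force: [-2.9, 2.6, 8.8]
opening: 0.677
gripper_force: 62.3
```

```bash
python3 - <<'E'
from h import *
T=cur();T[2,3]=-.0146
plan([(.570,-.306,.13,-96.6,5),(.471,-.2176,.13,.6,13),(.471,-.2176,.01,.6,5)],T)
E
```

```text
5 x [-0.0001, -0.0, -0.0289, -0.0001, -0.0001, 0.0001]
13 x [-0.002, -0.0114, 0.0, 0.0, 0.0, -0.1305]
5 x [-0.0, 0.0, 0.024, 0.0, 0.0, 0.0]
```

Emit:
servo_tool(
  targets=[0, 0, -0.01, 0, 0, 0, 0, 0, -0.0337, 0, 0, 0, 0, 0, -0.0337, 0, 0, 0, 0, 0, -0.0337, 0, 0, 0, 0, 0, -0.0337, 0, 0, 0, 0, 0, 0, 0, 0, 0],
)

```text
time: 26.95
eef_pos: [0.5713, -0.3068, 0.1331]
ee_rot: [0.998, -0.057, 0.002, 0.001]
ft_force: [0.1, 0.5, -1.8]
opening: 0.677
gripper_force: 64.3
```

Emit:
servo_tool(
  targets=[-0.002, -0.0114, 0, 0, 0, -0.1305, -0.002, -0.0114, 0, 0, 0, -0.1305, -0.002, -0.0114, 0, 0, 0, -0.1305, -0.002, -0.0114, 0, 0, 0, -0.1305, -0.002, -0.0114, 0, 0, 0, -0.1305, -0.002, -0.0114, 0, 0, 0, -0.1305, -0.002, -0.0114, 0, 0, 0, -0.1305, -0.002, -0.0114, 0, 0, 0, -0.1305, -0.002, -0.0114, 0, 0, 0, -0.1305, -0.002, -0.0114, 0, 0, 0, -0.1305, -0.002, -0.0114, 0, 0, 0, -0.1305, -0.002, -0.0114, 0, 0, 0, -0.1305, -0.002, -0.0114, 0, 0, 0, -0.1305, 0, 0, 0, 0, 0, 0, 0, 0, 0, 0, 0, 0],
)

```text
time: 28.82
eef_pos: [0.4714, -0.2173, 0.1302]
ee_rot: [0.704, 0.71, 0.0, 0.0]
ft_force: [0.0, 0.6, -0.4]
opening: 0.671
gripper_force: 64.3
```

```bash
python3 look.py f1; python3 - <<'E'
from h import *
plan([(.471,-.2176,.01,.6,5)])
E
```

```text
28.825 [ 0.4714 -0.2173  0.1302] 0.6712080033866009 [ 0.   0.6 -0.4]
dish [409.9 307.5  58.7  57.9   3.6] (178, 279, 24, 24)
dish [424.1 240.2  58.8  58.1   3.1] (205, 274, 24, 24)
bar [422.4  69.1  56.  225.8   1.3] (240, 277, 90, 23)
red [ 326.4 -270.5   16.9   27.8   15.1] (419, 323, 13, 10)
5 x [-0.0001, -0.0001, 0.024, -0.0, 0.0, -0.0003]
```

Emit:
servo_tool(
  targets=[0, 0, 0.024, 0, 0, 0, 0, 0, 0.024, 0, 0, 0, 0, 0, 0.024, 0, 0, 0, 0, 0, 0.024, 0, 0, 0, 0, 0, 0.024, 0, 0, 0, 0, 0, 0.004, 0, 0, 0, 0, 0, 0.003, 0, 0, 0, 0, 0, 0, 0, 0, 0, 0, 0, 0, 0, 0, 0],
)

```text
time: 30.0
eef_pos: [0.4714, -0.2174, 0.0039]
ee_rot: [0.703, 0.711, 0.0, 0.0]
ft_force: [0.5, -0.3, -0.3]
opening: 0.677
gripper_force: 64.3
```

Emit:
servo_tool(
  targets=[0, 0, 0.0015, 0, 0, 0, 0, 0, 0, 0, 0, 0],
)

```text
time: 30.25
eef_pos: [0.471, -0.2173, 0.0018]
ee_rot: [0.703, 0.711, 0.0, 0.0]
ft_force: [-0.1, 0.2, 0.0]
opening: 0.675
gripper_force: 64.3
```

Emit:
servo_tool(
  targets=[0, 0, 0.001, 0, 0, 0, 0, 0, 0, 0, 0, 0],
)

```text
time: 30.5
eef_pos: [0.4709, -0.2173, 0.0007]
ee_rot: [0.703, 0.711, -0.0, -0.0]
ft_force: [0.0, -0.5, -0.4]
opening: 0.677
gripper_force: 64.3
```

Emit:
servo_tool(
  targets=[0, 0, 0.001, 0, 0, 0, 0, 0, 0, 0, 0, 0],
)

```text
time: 30.75
eef_pos: [0.471, -0.2174, 0.0004]
ee_rot: [0.703, 0.711, 0.0, -0.0]
ft_force: [-5.9, 2.8, 21.7]
opening: 0.673
gripper_force: 66.7
```

Emit:
servo_tool(
  targets=[0, 0, 0, 0, 0, 0, 0, 0, 0, 0, 0, 0, 0, 0, 0, 0, 0, 0, 0, 0, -0.032, 0, 0, 0, 0, 0, -0.032, 0, 0, 0, 0, 0, -0.032, 0, 0, 0, 0, 0, -0.032, 0, 0, 0, 0.04, 0, 0, 0, 0, 0, 0.04, 0, 0, 0, 0, 0, 0.04, 0, 0, 0, 0, 0, 0.04, 0, 0, 0, 0, 0, 0.04, 0, 0, 0, 0, 0, 0.04, 0, 0, 0, 0, 0, 0.04, 0, 0, 0, 0, 0, 0.04, 0, 0, 0, 0, 0, 0, 0, 0, 0, 0, 0],
  hand=-1,
)

```text
time: 32.75
eef_pos: [0.4672, 0.1054, 0.1276]
ee_rot: [0.702, 0.713, 0.0, -0.0]
ft_force: [0.2, 0.2, -0.1]
opening: 0.999
gripper_force: 0.0
```

```bash
python3 look.py f2; python3 - <<'E'
from h import *
plan([(.4099,.3075,.13,.6,6),(.4099,.3075,-.0165,.6,6)])
E
```

```text
32.75 [0.4672 0.1054 0.1276] 0.9990723165459627 [ 0.2  0.2 -0.1]
dish [409.9 307.5  58.7  57.9   3.6] (178, 279, 24, 24)
dish [423.4 255.3  58.4  27.8   3.3] (205, 274, 12, 24)
bar [423.6  13.3  56.  114.3   1.3] (284, 277, 46, 23)
sheet [ 567.6 -302.8   61.4  101.1   84.1] (418, 215, 27, 41)
sheetcar [ 470.  -217.8   58.4  100.6    1.3] (379, 259, 41, 24)
red [ 326.4 -270.5   16.9   27.8   15.1] (419, 323, 13, 10)
red [ 385.5 -268.5   26.2   19.2   89.4] (418, 298, 12, 9)
6 x [0.0341, -0.0091, -0.0004, -0.0001, 0.0, 0.0005]
6 x [0.0, -0.0, 0.0244, 0.0, 0.0, 0.0]
```

View pics/f2.png

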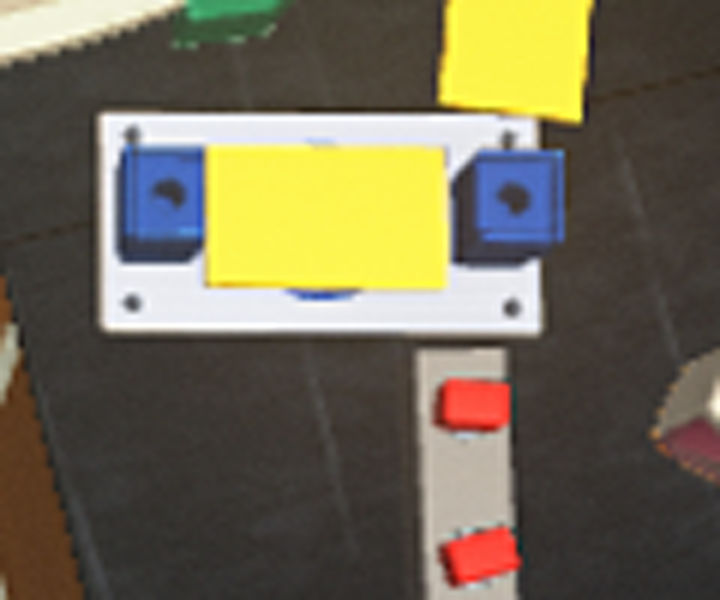

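Sheet 2 lies flat and lengthwise on dish 1, between the posts (crop (327,217)). One yellow sheet is still in the pile. Now dish 2.

Emit:
servo_tool(
  targets=[0.0341, -0.0091, 0, 0, 0, 0, 0.0341, -0.0091, 0, 0, 0, 0, 0.0341, -0.0091, 0, 0, 0, 0, 0.0341, -0.0091, 0, 0, 0, 0, 0.0341, -0.0091, 0, 0, 0, 0, 0.0341, -0.0091, 0, 0, 0, 0, 0, 0, 0, 0, 0, 0, 0, 0, 0.025, 0, 0, 0, 0, 0, 0.025, 0, 0, 0, 0, 0, 0.025, 0, 0, 0, 0, 0, 0, 0, 0, 0],
)

```text
time: 34.17
eef_pos: [0.4104, 0.3043, 0.0516]
ee_rot: [0.704, 0.71, -0.002, 0.0]
ft_force: [-0.5, -0.7, -0.1]
opening: 1.001
gripper_force: 0.0
```

```bash
python3 look.py g1;python3 - <<'E'
from h import *
d=snap('top')
for b,c in blobs(d,(5,150,100),(18,255,255),(200,225,350,340),.008): print(b,cv2.boundingRect(c))
cv2.imwrite('pics/g2.png',d['pixels'][230:330,100:400])
plan([(.4099,.3075,-.0165,.6,4)])
E
```

```text
34.175 [0.4104 0.3043 0.0516] 1.000578468675194 [-0.5 -0.7 -0.1]
dish [410.4 298.7  58.5  40.3   3.6] (185, 279, 17, 24)
dish [424.1 240.2  58.8  58.1   3.1] (205, 274, 24, 24)
dish [435.8 505.8  75.9  28.9  12.4] (105, 265, 13, 29)
bar [422.4  69.1  56.  225.8   1.3] (240, 277, 90, 23)
sheet [ 567.5 -302.8   61.1  101.1   84.3] (418, 215, 27, 41)
sheetcar [ 470.  -217.8   58.4  100.6    1.3] (379, 259, 41, 24)
red [ 326.4 -270.5   16.9   27.8   15.1] (419, 323, 13, 10)
red [ 385.5 -268.5   26.2   19.2   89.4] (418, 298, 12, 9)
[349.1 214.3  52.8 131.6  14.8] (200, 302, 54, 26)
[387.  133.3  20.9  79.6  15.4] (243, 294, 31, 13)
[408.3  45.8  85.6 268.3   5.9] (240, 277, 107, 35)
4 x [0.0005, -0.0003, 0.0174, 0.0, 0.0001, -0.0002]
```

View pics/g2.png

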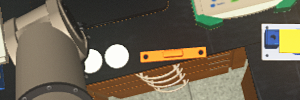

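Emit:
servo_tool(
  targets=[0.0005, -0.0003, 0.0174, 0, 0, 0, 0.0005, -0.0003, 0.0174, 0, 0, 0, 0.0005, -0.0003, 0.0174, 0, 0, 0, 0.0005, -0.0003, 0.016, 0, 0, 0, 0, 0, 0, 0, 0, 0],
)

```text
time: 34.9
eef_pos: [0.4086, 0.3079, -0.0169]
ee_rot: [0.703, 0.711, -0.001, 0.0]
ft_force: [-0.2, -0.1, -0.9]
opening: 0.999
gripper_force: 0.0
```

Emit:
servo_tool(
  targets=[0, 0, 0, 0, 0, 0, 0, 0, 0, 0, 0, 0, 0, 0, 0, 0, 0, 0, 0, 0, 0, 0, 0, 0],
  hand=1,
)

```text
time: 35.4
eef_pos: [0.4096, 0.3089, -0.0144]
ee_rot: [0.703, 0.711, 0.001, -0.0]
ft_force: [-3.1, -2.8, 15.2]
opening: 0.604
gripper_force: 59.6
```

The picture shows the bar knocked toward the front edge, now at about (272,284); I'll re-measure it later. Dish 2 is gripped, so on to the carrier.

```bash
python3 - <<'E'
from h import *
T=cur();T[2,3]=-.0157
plan([(.4096,.3089,.13,.6,5),(.471,-.2174,.13,.6,13),(.471,-.2174,.021,.6,5)],T)
E
```

```text
5 x [0.0, 0.0, -0.0291, 0.0001, -0.0002, 0.0001]
13 x [-0.0405, 0.0043, 0.0, 0.0, 0.0, 0.0]
5 x [-0.0, 0.0, 0.0218, 0.0, 0.0, 0.0]
```

Emit:
servo_tool(
  targets=[0, 0, -0.029, 0, 0, 0, 0, 0, -0.029, 0, 0, 0, 0, 0, -0.029, 0, 0, 0, 0, 0, -0.029, 0, 0, 0, 0, 0, -0.029, 0, 0, 0, 0, 0, 0, 0, 0, 0],
)

```text
time: 36.15
eef_pos: [0.4102, 0.3096, 0.1318]
ee_rot: [0.703, 0.711, 0.002, -0.0]
ft_force: [0.6, -0.3, -0.5]
opening: 0.606
gripper_force: 63.1
```

Emit:
servo_tool(
  targets=[-0.0405, 0.0047, 0, 0, 0, 0, -0.0405, 0.0047, 0, 0, 0, 0, -0.0405, 0.0047, 0, 0, 0, 0, -0.0405, 0.0047, 0, 0, 0, 0, -0.0405, 0.0047, 0, 0, 0, 0, -0.0405, 0.0047, 0, 0, 0, 0, -0.0405, 0.0047, 0, 0, 0, 0, -0.0405, 0.0047, 0, 0, 0, 0, -0.0405, 0.0047, 0, 0, 0, 0, -0.0405, 0.0047, 0, 0, 0, 0, -0.0405, 0.0047, 0, 0, 0, 0, -0.0405, 0.0047, 0, 0, 0, 0, -0.0405, 0.0047, 0, 0, 0, 0, 0, 0, 0, 0, 0, 0, 0, 0, 0, 0, 0, 0],
)

```text
time: 38.02
eef_pos: [0.4758, -0.2168, 0.1289]
ee_rot: [0.703, 0.711, -0.0, -0.0]
ft_force: [0.8, 0.0, -0.9]
opening: 0.607
gripper_force: 63.1
```

```bash
python3 - <<'E'
from h import *
plan([(.471,-.2174,.019,.6,5)])
E
```

```text
5 x [-0.0001, -0.0009, 0.022, -0.0002, -0.0, 0.0001]
```

Emit:
servo_tool(
  targets=[-0.0001, -0.0009, 0.022, 0, 0, 0, -0.0001, -0.0009, 0.022, 0, 0, 0, -0.0001, -0.0009, 0.022, 0, 0, 0, -0.0001, -0.0009, 0.022, 0, 0, 0, -0.0001, -0.0009, 0.022, 0, 0, 0, 0, 0, 0, 0, 0, 0, 0, 0, 0, 0, 0, 0],
)

```text
time: 38.9
eef_pos: [0.4721, -0.2173, 0.0201]
ee_rot: [0.703, 0.711, 0.0, 0.0]
ft_force: [-0.0, 0.4, -0.4]
opening: 0.606
gripper_force: 63.1
```

Emit:
servo_tool(
  targets=[0, 0, 0.0015, 0, 0, 0, 0, 0, 0, 0, 0, 0],
)

```text
time: 39.15
eef_pos: [0.4721, -0.2176, 0.0185]
ee_rot: [0.703, 0.711, 0.0, 0.0]
ft_force: [-0.0, 0.0, -0.7]
opening: 0.607
gripper_force: 63.1
```

Emit:
servo_tool(
  targets=[0, 0, 0.001, 0, 0, 0, 0, 0, 0, 0, 0, 0],
)

```text
time: 39.4
eef_pos: [0.4718, -0.2177, 0.0171]
ee_rot: [0.703, 0.711, -0.0, 0.0]
ft_force: [-0.6, 0.4, -0.7]
opening: 0.609
gripper_force: 63.1
```

Emit:
servo_tool(
  targets=[0.0003, -0.0008, 0.001, 0, 0, 0, 0, 0, 0, 0, 0, 0],
)

```text
time: 39.65
eef_pos: [0.4713, -0.2176, 0.0163]
ee_rot: [0.703, 0.711, 0.0, 0.0]
ft_force: [0.3, 0.7, 4.2]
opening: 0.602
gripper_force: 63.7
```

Emit:
servo_tool(
  targets=[0, 0, 0.0008, 0, 0, 0, 0, 0, 0, 0, 0, 0],
)

```text
time: 39.9
eef_pos: [0.4714, -0.2176, 0.0161]
ee_rot: [0.703, 0.711, 0.001, 0.0]
ft_force: [-4.8, 3.1, 23.2]
opening: 0.607
gripper_force: 65.9
```

Emit:
servo_tool(
  targets=[0, 0, 0, 0, 0, 0, 0, 0, 0, 0, 0, 0, 0, 0, 0, 0, 0, 0, 0, 0, -0.03, 0, 0, 0, 0, 0, -0.03, 0, 0, 0, 0, 0, -0.03, 0, 0, 0, 0, 0, -0.03, 0, 0, 0, 0.04, 0, 0, 0, 0, 0, 0.04, 0, 0, 0, 0, 0, 0.04, 0, 0, 0, 0, 0, 0.04, 0, 0, 0, 0, 0, 0.04, 0, 0, 0, 0, 0, 0.04, 0, 0, 0, 0, 0, 0.04, 0, 0, 0, 0, 0, 0, 0, 0, 0, 0, 0],
  hand=-1,
)

```text
time: 41.78
eef_pos: [0.4677, 0.0653, 0.1351]
ee_rot: [0.702, 0.713, 0.0, -0.0]
ft_force: [-0.3, -0.4, -0.2]
opening: 1.001
gripper_force: 0.0
```

```bash
python3 look.py h1; python3 - <<'E'
from h import *
d=snap('top')
for b,c in blobs(d,(22,120,235),(35,255,255),(405,205,460,262),.008): print('s1',b)
for b,c in blobs(d,(0,0,200),(179,40,255),(382,248,416,292),.045): print('dish2?',b)
for b,c in blobs(d,(22,120,200),(35,255,255),(375,240,425,300),.0305): print('s2',b)
b,c=blobs(d,(22,120,235),(35,255,255),(405,205,460,262),.008)[0];x,y=b[0]/1e3,b[1]/1e3
plan([(.471,-.2188,.13,.6,7),(x,y,.08,-96,13),(x,y,.0,-96,4),(x,y,-.0215,-96,3)])
E
```

```text
41.775 [0.4677 0.0653 0.1351] 1.00058179334338 [-0.3 -0.4 -0.2]
dish [424.1 240.2  58.8  58.1   3.1] (205, 274, 24, 24)
bar [424.2 -10.8  56.   66.    1.3] (303, 277, 27, 23)
sheet [ 567.4 -302.7   61.3  101.    84.3] (418, 215, 27, 41)
sheetcar [ 470.  -217.8   58.4  100.6    1.3] (379, 259, 41, 24)
red [ 326.2 -270.6   16.4   27.8   15.1] (419, 323, 13, 10)
red [ 385.4 -268.5   26.2   19.2   89.2] (418, 298, 12, 9)
s1 [ 569.8 -304.9   58.7   98.9   84.3]
dish2? [ 428.8 -214.9   14.9   81.8    1.3]
dish2? [ 475.2 -215.9   68.    82.6    1.3]
s2 [ 470.  -217.8   58.4  100.6    1.3]
s2 [ 533.9 -274.1   15.2   31.3   89.3]
7 x [-0.0402, 0.0, 0.0007, -0.0, 0.0, 0.0002]
13 x [0.0006, 0.0114, 0.0038, 0.0, 0.0, 0.1297]
4 x [0.0, 0.0, 0.02, 0.0, 0.0, 0.0]
3 x [0.0, 0.0, 0.0072, 0.0, 0.0, 0.0]
```

View pics/h1.png

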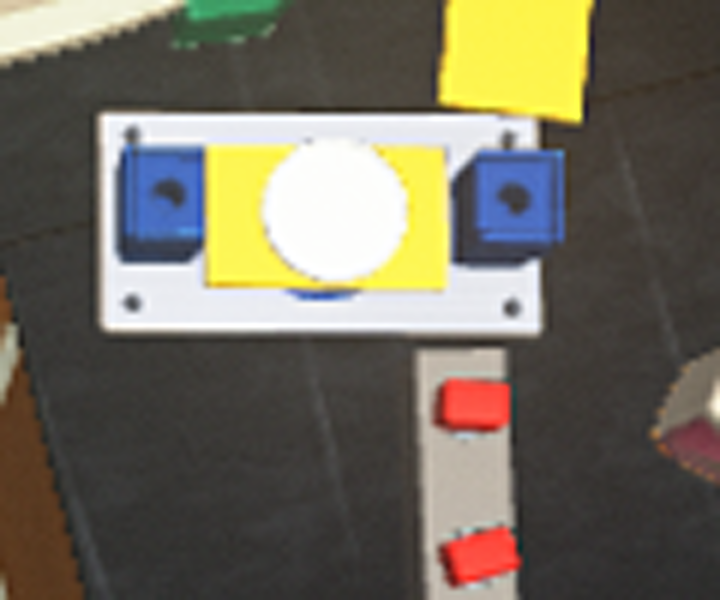

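Dish 2 sits centred on the sheet (crop (334,209)). Now sheet 1.

Emit:
servo_tool(
  targets=[-0.0402, 0, 0.0007, 0, 0, 0, -0.0402, 0, 0.0007, 0, 0, 0, -0.0402, 0, 0.0007, 0, 0, 0, -0.0402, 0, 0.0007, 0, 0, 0, -0.0402, 0, 0.0007, 0, 0, 0, -0.0402, 0, 0.0007, 0, 0, 0, -0.0402, 0, 0.0007, 0, 0, 0],
)

```text
time: 42.75
eef_pos: [0.4701, -0.2215, 0.1304]
ee_rot: [0.704, 0.71, -0.0, 0.0]
ft_force: [0.9, 0.6, 0.7]
opening: 1.002
gripper_force: 0.0
```

Emit:
servo_tool(
  targets=[0.0006, 0.0114, 0.0015, 0, 0, 0.1297, 0.0006, 0.0114, 0.0015, 0, 0, 0.1297, 0.0006, 0.0114, 0.0015, 0, 0, 0.1297, 0.0006, 0.0114, 0.0015, 0, 0, 0.1297, 0.0006, 0.0114, 0.0015, 0, 0, 0.1297, 0.0006, 0.0114, 0.0015, 0, 0, 0.1297, 0.0006, 0.0114, 0.0015, 0, 0, 0.1297, 0.0006, 0.0114, 0.0015, 0, 0, 0.1297, 0.0006, 0.0114, 0.0015, 0, 0, 0.1297, 0.0006, 0.0114, 0.0015, 0, 0, 0.1297, 0.0006, 0.0114, 0.0015, 0, 0, 0.1297, 0.0006, 0.0114, 0.0015, 0, 0, 0.1297, 0.0006, 0.0114, 0.0015, 0, 0, 0.1297, 0, 0, 0.025, 0, 0, 0, 0, 0, 0.025, 0, 0, 0, 0, 0, 0.02, 0, 0, 0, 0, 0, 0, 0, 0, 0],
)

```text
time: 44.88
eef_pos: [0.5694, -0.3045, 0.039]
ee_rot: [0.999, -0.052, -0.001, -0.0]
ft_force: [0.4, 0.0, 0.5]
opening: 1.002
gripper_force: 0.0
```

```bash
python3 - <<'E'
from h import *
s=state();print(s['eef_pos'],s['ft_force'])
plan([(.5698,-.3049,-.0215,-95.7,4)])
E
```

```text
[ 0.5693826  -0.30445724  0.03899308] [0.38529675 0.03578703 0.54722867]
4 x [0.0001, 0.0001, 0.0151, -0.0002, 0.0007, -0.001]
```

Emit:
servo_tool(
  targets=[0, 0, 0.0151, 0, 0, 0, 0, 0, 0.0151, 0, 0, 0, 0, 0, 0.0151, 0, 0, 0, 0, 0, 0.0145, 0, 0, 0, 0, 0, 0, 0, 0, 0, 0, 0, 0, 0, 0, 0],
)

```text
time: 45.62
eef_pos: [0.5704, -0.3053, -0.0187]
ee_rot: [0.999, -0.052, 0.0, 0.0]
ft_force: [0.3, -0.3, 0.0]
opening: 0.999
gripper_force: 0.0
```

Emit:
servo_tool(
  targets=[0, 0, 0, 0, 0, 0, 0, 0, 0, 0, 0, 0, 0, 0, 0, 0, 0, 0, 0, 0, 0, 0, 0, 0],
  hand=1,
)

```text
time: 46.12
eef_pos: [0.5707, -0.3052, -0.0177]
ee_rot: [0.999, -0.052, 0.001, -0.0]
ft_force: [-3.6, 3.8, 17.1]
opening: 0.655
gripper_force: 60.0
```

The grip is too high on the edge. Reopening and going 3 mm lower.

Emit:
servo_tool(
  targets=[0, 0, 0, 0, 0, 0, 0, 0, 0, 0, 0, 0, 0, 0, 0, 0, 0, 0, 0, 0, 0.0035, 0, 0, 0, 0, 0, 0, 0, 0, 0],
  hand=-1,
)

```text
time: 46.75
eef_pos: [0.5702, -0.3049, -0.0229]
ee_rot: [0.999, -0.052, -0.0, -0.0]
ft_force: [0.1, -0.3, -0.5]
opening: 1.002
gripper_force: 0.0
```

Emit:
servo_tool(
  targets=[0, 0, 0, 0, 0, 0, 0, 0, 0, 0, 0, 0, 0, 0, 0, 0, 0, 0, 0, 0, 0, 0, 0, 0],
  hand=1,
)

```text
time: 47.25
eef_pos: [0.5704, -0.3051, -0.022]
ee_rot: [0.999, -0.052, 0.0, -0.0]
ft_force: [-3.1, 2.4, 8.7]
opening: 0.676
gripper_force: 62.5
```

```bash
python3 - <<'E'
from h import *
T=cur();T[2,3]=-.0225
plan([(.5705,-.305,.14,-95.7,5),(.471,-.2182,.14,.6,13),(.471,-.2182,.03,.6,5)],T)
E
```

```text
5 x [0.0, -0.0, -0.0325, -0.0, -0.0001, -0.0009]
13 x [-0.002, -0.0113, 0.0, 0.0, 0.0, -0.1293]
5 x [0.0, 0.0, 0.022, 0.0, 0.0, 0.0]
```

Emit:
servo_tool(
  targets=[0, 0, -0.01, 0, 0, 0, 0, 0, -0.038, 0, 0, 0, 0, 0, -0.038, 0, 0, 0, 0, 0, -0.038, 0, 0, 0, 0, 0, -0.038, 0, 0, 0, 0, 0, 0, 0, 0, 0],
)

```text
time: 48.0
eef_pos: [0.5714, -0.3059, 0.1426]
ee_rot: [0.999, -0.052, 0.002, 0.001]
ft_force: [0.2, 0.4, -0.8]
opening: 0.676
gripper_force: 64.4
```

Emit:
servo_tool(
  targets=[-0.002, -0.0114, 0, 0, 0, -0.1295, -0.002, -0.0114, 0, 0, 0, -0.1295, -0.002, -0.0114, 0, 0, 0, -0.1295, -0.002, -0.0114, 0, 0, 0, -0.1295, -0.002, -0.0114, 0, 0, 0, -0.1295, -0.002, -0.0114, 0, 0, 0, -0.1295, -0.002, -0.0114, 0, 0, 0, -0.1295, -0.002, -0.0114, 0, 0, 0, -0.1295, -0.002, -0.0114, 0, 0, 0, -0.1295, -0.002, -0.0114, 0, 0, 0, -0.1295, -0.002, -0.0114, 0, 0, 0, -0.1295, -0.002, -0.0114, 0, 0, 0, -0.1295, -0.002, -0.0114, 0, 0, 0, -0.1295, 0, 0, 0, 0, 0, 0, 0, 0, 0, 0, 0, 0],
)

```text
time: 49.88
eef_pos: [0.4708, -0.2166, 0.1395]
ee_rot: [0.705, 0.709, 0.0, 0.0]
ft_force: [-0.1, -0.1, -0.7]
opening: 0.677
gripper_force: 64.3
```

```bash
python3 - <<'E'
from h import *
plan([(.471,-.2182,.026,.6,5)])
E
```

```text
5 x [-0.0003, 0.0, 0.0227, 0.0, -0.0, -0.001]
```

Emit:
servo_tool(
  targets=[-0.0003, 0, 0.0227, 0, 0, -0.001, -0.0003, 0, 0.0227, 0, 0, -0.001, -0.0003, 0, 0.0227, 0, 0, -0.001, -0.0003, 0, 0.0227, 0, 0, -0.001, -0.0003, 0, 0.0227, 0, 0, -0.001, 0, 0, 0, 0, 0, 0, 0, 0, 0, 0, 0, 0],
)

```text
time: 50.75
eef_pos: [0.4706, -0.2182, 0.026]
ee_rot: [0.703, 0.711, -0.0, -0.0]
ft_force: [0.4, 0.3, -1.2]
opening: 0.674
gripper_force: 64.3
```

Emit:
servo_tool(
  targets=[0, 0, 0.0015, 0, 0, 0, 0, 0, 0, 0, 0, 0],
)

```text
time: 51.0
eef_pos: [0.4707, -0.218, 0.0247]
ee_rot: [0.702, 0.712, 0.0, 0.0]
ft_force: [-0.1, -0.2, -0.3]
opening: 0.676
gripper_force: 64.3
```

Emit:
servo_tool(
  targets=[0, 0, 0.001, 0, 0, 0, 0, 0, 0, 0, 0, 0],
)

```text
time: 51.25
eef_pos: [0.4704, -0.2181, 0.0236]
ee_rot: [0.702, 0.712, 0.0, -0.0]
ft_force: [0.4, -0.6, -0.5]
opening: 0.675
gripper_force: 64.3
```

Emit:
servo_tool(
  targets=[0, 0.0004, 0.0008, 0, 0, 0, 0, 0, 0, 0, 0, 0],
)

```text
time: 51.5
eef_pos: [0.4708, -0.2181, 0.023]
ee_rot: [0.702, 0.712, 0.0, -0.0]
ft_force: [-2.7, 1.5, 10.2]
opening: 0.677
gripper_force: 65.5
```

Emit:
servo_tool(
  targets=[0, 0, 0, 0, 0, 0, 0, 0, 0, 0, 0, 0, 0, 0, 0, 0, 0, 0, 0, 0, -0.03, 0, 0, 0, 0, 0, -0.03, 0, 0, 0, 0, 0, -0.03, 0, 0, 0, 0, 0, -0.03, 0, 0, 0, 0.04, 0, 0, 0, 0, 0, 0.04, 0, 0, 0, 0, 0, 0.04, 0, 0, 0, 0, 0, 0.04, 0, 0, 0, 0, 0, 0.04, 0, 0, 0, 0, 0, 0.04, 0, 0, 0, 0, 0, 0.04, 0, 0, 0, 0, 0, 0, 0, 0, 0, 0, 0],
  hand=-1,
)

```text
time: 53.38
eef_pos: [0.4669, 0.0645, 0.1426]
ee_rot: [0.701, 0.713, 0.0, -0.0]
ft_force: [0.5, -0.1, -0.1]
opening: 1.004
gripper_force: 0.0
```

```bash
python3 look.py i1; python3 - <<'E'
from h import *
d=snap('top');C=cloud(d)
for b,c in blobs(d,(22,120,200),(35,255,255),(370,235,430,300),.053):
    print('s1',b); m=np.zeros((480,640),np.uint8);cv2.drawContours(m,[c],-1,1,-1);P=C[cv2.erode(m,np.ones((5,5)))>0]
    A=np.c_[P[:,:2],np.ones(len(P))];print(np.linalg.lstsq(A,P[:,2],rcond=None)[0],P[:,2].mean())
plan([(.424,.2402,.13,.6,5),(.424,.2402,-.0165,.6,6)])
E
```

```text
53.375 [0.4669 0.0645 0.1426] 1.0040961783093763 [ 0.5 -0.1 -0.1]
dish [424.1 240.2  58.8  58.1   3.1] (205, 274, 24, 24)
bar [424.2 -10.8  56.   66.    1.3] (303, 277, 27, 23)
sheetcar [ 471.3 -219.7   60.9   99.5    1.3] (380, 258, 40, 25)
red [ 326.4 -270.5   16.9   27.8   15.1] (419, 323, 13, 10)
red [ 385.5 -268.5   26.2   19.2   89.4] (418, 298, 12, 9)
s1 [ 467.7 -217.8   60.   100.     1.3]
[-2.226821    0.56327048  1.21896352] 0.05691184553373235
5 x [0.0358, -0.0081, 0.0025, -0.0, 0.0, 0.0008]
6 x [0.0, 0.0, 0.0244, 0.0, 0.0, 0.0]
```

Emit:
servo_tool(
  targets=[0.0358, -0.0081, 0.0025, 0, 0, 0.0008, 0.0358, -0.0081, 0.0025, 0, 0, 0.0008, 0.0358, -0.0081, 0.0025, 0, 0, 0.0008, 0.0358, -0.0081, 0.0025, 0, 0, 0.0008, 0.0358, -0.0081, 0.0025, 0, 0, 0.0008, 0, 0, 0, 0, 0, 0, 0, 0, 0.026, 0, 0, 0, 0, 0, 0.026, 0, 0, 0, 0, 0, 0.026, 0, 0, 0, 0, 0, 0, 0, 0, 0],
)

```text
time: 54.72
eef_pos: [0.4242, 0.238, 0.0512]
ee_rot: [0.705, 0.71, -0.002, 0.0]
ft_force: [0.9, 0.8, 0.2]
opening: 0.997
gripper_force: 0.0
```

```bash
python3 look.py j1; python3 - <<'E'
from h import *
s=state();print(s['eef_pos'])
plan([(.424,.2402,-.0165,.6,4)])
E
```

```text
54.725 [0.4242 0.238  0.0512] 0.9966439219819794 [0.9 0.8 0.2]
dish [420.  226.2  30.4  58.7  73.5] (214, 275, 15, 23)
bar [422.4  69.1  56.  225.8   1.3] (240, 277, 90, 23)
sheetcar [ 471.3 -219.7   60.9   99.5    1.3] (380, 258, 40, 25)
red [ 326.4 -270.5   16.9   27.8   15.1] (419, 323, 13, 10)
red [ 385.5 -268.5   26.2   19.2   89.4] (418, 298, 12, 9)
[0.42474649 0.23859117 0.05223978]
4 x [0.0004, -0.0002, 0.0172, -0.0002, 0.0004, -0.0008]
```

Emit:
servo_tool(
  targets=[0.0004, -0.0002, 0.0172, 0, 0, -0.0008, 0.0004, -0.0002, 0.0172, 0, 0, -0.0008, 0.0004, -0.0002, 0.0172, 0, 0, -0.0008, 0.0002, -0.0002, 0.0165, 0, 0, -0.0008, 0, 0, 0, 0, 0, 0, 0, 0, 0, 0, 0, 0],
)

```text
time: 55.52
eef_pos: [0.4237, 0.2417, -0.0158]
ee_rot: [0.703, 0.712, -0.0, 0.0]
ft_force: [0.3, -0.1, 0.5]
opening: 0.998
gripper_force: 0.0
```

Emit:
servo_tool(
  targets=[0, 0, 0, 0, 0, 0, 0, 0, 0, 0, 0, 0, 0, 0, 0, 0, 0, 0, 0, 0, 0, 0, 0, 0],
  hand=1,
)

```text
time: 56.02
eef_pos: [0.4237, 0.2421, -0.0149]
ee_rot: [0.703, 0.712, 0.0, -0.0]
ft_force: [-5.6, -3.0, 22.3]
opening: 0.612
gripper_force: 58.4
```

Emit:
servo_tool(
  targets=[0, 0, -0.01, 0, 0, 0, 0, 0, -0.036, 0, 0, 0, 0, 0, -0.036, 0, 0, 0, 0, 0, -0.036, 0, 0, 0, 0, 0, -0.036, 0, 0, 0, 0, 0, 0, 0, 0, 0],
)

```text
time: 56.78
eef_pos: [0.4246, 0.2427, 0.1406]
ee_rot: [0.702, 0.712, 0.002, -0.0]
ft_force: [-0.6, 0.1, -1.4]
opening: 0.608
gripper_force: 62.9
```

```bash
python3 - <<'E'
from h import *
plan([(.471,-.2188,.14,.6,12)])
E
```

```text
12 x [-0.0385, 0.0034, -0.0, 0.0002, -0.0003, 0.0002]
```

Emit:
servo_tool(
  targets=[-0.0384, 0.0034, 0, 0, 0, 0, -0.0384, 0.0034, 0, 0, 0, 0, -0.0384, 0.0034, 0, 0, 0, 0, -0.0384, 0.0034, 0, 0, 0, 0, -0.0384, 0.0034, 0, 0, 0, 0, -0.0384, 0.0034, 0, 0, 0, 0, -0.0384, 0.0034, 0, 0, 0, 0, -0.0384, 0.0034, 0, 0, 0, 0, -0.0384, 0.0034, 0, 0, 0, 0, -0.0384, 0.0034, 0, 0, 0, 0, -0.0384, 0.0034, 0, 0, 0, 0, -0.0384, 0.0034, 0, 0, 0, 0, 0, 0, 0, 0, 0, 0, 0, 0, 0, 0, 0, 0],
)

```text
time: 58.52
eef_pos: [0.4698, -0.2181, 0.1375]
ee_rot: [0.703, 0.712, -0.0, -0.001]
ft_force: [-0.7, 0.2, -0.8]
opening: 0.609
gripper_force: 62.9
```

```bash
python3 - <<'E'
from h import *
print(state()['eef_pos']);plan([(.471,-.2169,.0415,.6,5)])
E
```

```text
[ 0.46975973 -0.21807956  0.13750248]
5 x [0.0002, 0.0003, 0.0192, -0.0002, -0.0001, 0.0004]
```

Emit:
servo_tool(
  targets=[0.0002, 0.0003, 0.0192, 0, 0, 0, 0.0002, 0.0003, 0.0192, 0, 0, 0, 0.0002, 0.0003, 0.0192, 0, 0, 0, 0.0002, 0.0003, 0.0192, 0, 0, 0, 0.0002, 0.0003, 0.0192, 0, 0, 0, 0, 0, 0, 0, 0, 0, 0, 0, 0, 0, 0, 0],
)

```text
time: 59.4
eef_pos: [0.4718, -0.2178, 0.0423]
ee_rot: [0.703, 0.711, -0.0, 0.0]
ft_force: [-0.1, -0.2, 0.2]
opening: 0.606
gripper_force: 62.9
```

Emit:
servo_tool(
  targets=[0, 0, 0.0015, 0, 0, 0, 0, 0, 0, 0, 0, 0],
)

```text
time: 59.65
eef_pos: [0.472, -0.2175, 0.041]
ee_rot: [0.703, 0.712, 0.0, 0.0]
ft_force: [0.1, 0.2, -0.0]
opening: 0.613
gripper_force: 62.9
```

Emit:
servo_tool(
  targets=[0, 0, 0.001, 0, 0, 0, 0, 0, 0, 0, 0, 0],
)

```text
time: 59.9
eef_pos: [0.4718, -0.2174, 0.0397]
ee_rot: [0.703, 0.712, 0.0, 0.0]
ft_force: [-0.3, 0.1, 0.1]
opening: 0.61
gripper_force: 62.9
```

Emit:
servo_tool(
  targets=[0.0005, -0.0008, 0.001, 0, 0, 0, 0, 0, 0, 0, 0, 0],
)

```text
time: 60.15
eef_pos: [0.4709, -0.2169, 0.0386]
ee_rot: [0.703, 0.712, -0.0, -0.0]
ft_force: [0.0, 1.0, -0.5]
opening: 0.607
gripper_force: 62.9
```

Emit:
servo_tool(
  targets=[0, 0, 0.0008, 0, 0, 0, 0, 0, 0, 0, 0, 0],
)

```text
time: 60.4
eef_pos: [0.471, -0.217, 0.0383]
ee_rot: [0.703, 0.712, 0.0, -0.0]
ft_force: [-4.5, 2.4, 13.1]
opening: 0.607
gripper_force: 64.5
```

Emit:
servo_tool(
  targets=[0, 0, 0, 0, 0, 0, 0, 0, 0, 0, 0, 0, 0, 0, 0, 0, 0, 0, 0, 0, -0.03, 0, 0, 0, 0, 0, -0.03, 0, 0, 0, 0, 0, -0.03, 0, 0, 0, 0, 0, -0.03, 0, 0, 0, 0, 0, 0, 0, 0, 0],
  hand=-1,
)

```text
time: 61.4
eef_pos: [0.4721, -0.2172, 0.1595]
ee_rot: [0.702, 0.712, 0.001, 0.001]
ft_force: [-0.3, -0.3, -0.7]
opening: 0.996
gripper_force: 0.0
```

```bash
python3 - <<'E'
from h import *
s=state();print(s['time'],s['eef_pos'])
d=snap('top');h=cv2.cvtColor(d['pixels'],cv2.COLOR_BGR2HSV)
print(h[276:294,262].tolist())
for z in(.008,):
  for lo in((8,150,190),(10,180,215)):
    for b,c in blobs(d,lo,(22,255,255),(225,240,330,310),z): print(lo,b,cv2.boundingRect(c))
cv2.imwrite('pics/k1.png',cv2.resize(d['pixels'][255:310,225:335],None,fx=7,fy=7,interpolation=2))
E
```

```text
61.4 [ 0.47206369 -0.21724302  0.15953729]
[[12, 49, 52], [10, 59, 52], [8, 42, 49], [125, 40, 38], [15, 203, 251], [18, 201, 255], [16, 207, 243], [18, 203, 252], [18, 201, 253], [18, 201, 253], [18, 201, 252], [19, 199, 253], [19, 198, 254], [20, 196, 255], [13, 208, 233], [9, 144, 90], [4, 44, 46], [11, 56, 50]]
(8, 150, 190) [431.7  99.3  26.5 166.5   6.1] (240, 277, 66, 15)
(10, 180, 215) [431.8  99.   25.9 165.8   6.1] (240, 277, 66, 15)
```

View pics/k1.png

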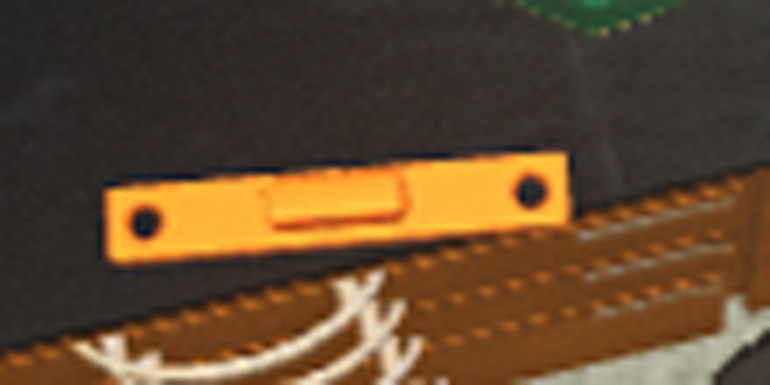

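The bar now lies clear on the worktop, holes at about (245.3,286.2) and (300.3,281.9). Computing the grasp.

```bash
python3 - <<'E'
from h import *
d=snap('top');g=d['pixels'][255:310,225:335]
v=cv2.resize(cv2.cvtColor(g,cv2.COLOR_BGR2HSV)[...,2],None,fx=8,fy=8,interpolation=cv2.INTER_CUBIC)
P=[]
for (x,y) in((145,221),(530,191)):
    x,y=int(x*8/7),int(y*8/7);w=v[y-32:y+32,x-32:x+32];m=(w<150).astype(np.uint8)
    n,l,st,ce=cv2.connectedComponentsWithStats(m);k=l[32,32];c=ce[k];print(st[k])
    u=((x-32+c[0])+.5)/8-.5+225;vv=((y-32+c[1])+.5)/8-.5+255
    P.append(onz(d,u,vv,.008))
P=np.array(P);print(P,P.mean(0),np.linalg.norm(P[0]-P[1]),np.degrees(np.arctan2(-(P[0]-P[1])[0],(P[0]-P[1])[1])))
c=P.mean(0)
plan([(c[0]+.02,c[1],.15,6.1,9),(c[0],c[1],.05,6.1,4),(c[0],c[1],-.008,6.1,3)])
E
```

```text
[ 17  18  34  35 920]
[ 17  16  35  36 949]
[[0.4241967  0.16827377 0.008     ]
 [0.43849362 0.02911889 0.008     ]] [0.43134516 0.09869633 0.008     ] 0.13988739314839493 5.866049940358922
9 x [0.0351, -0.0003, 0.0009, 0.0, -0.0, -0.0104]
4 x [0.0005, -0.005, 0.025, 0.0, 0.0, 0.0]
3 x [-0.0, -0.0, 0.0193, 0.0, 0.0, 0.0]
```

Emit:
servo_tool(
  targets=[0.0351, -0.0003, 0.0009, 0, 0, -0.0102, 0.0351, -0.0003, 0.0009, 0, 0, -0.0102, 0.0351, -0.0003, 0.0009, 0, 0, -0.0102, 0.0351, -0.0003, 0.0009, 0, 0, -0.0102, 0.0351, -0.0003, 0.0009, 0, 0, -0.0102, 0.0351, -0.0003, 0.0009, 0, 0, -0.0102, 0.0351, -0.0003, 0.0009, 0, 0, -0.0102, 0.0351, -0.0003, 0.0009, 0, 0, -0.0102, 0.0351, -0.0003, 0.0009, 0, 0, -0.0102, 0.0005, -0.005, 0.025, 0, 0, 0, 0.0005, -0.005, 0.025, 0, 0, 0, 0.0005, -0.005, 0.025, 0, 0, 0, 0.0005, -0.005, 0.015, 0, 0, 0, 0, 0, 0, 0, 0, 0],
)

```text
time: 63.25
eef_pos: [0.4299, 0.0973, 0.0583]
ee_rot: [0.669, 0.743, -0.002, -0.0]
ft_force: [-0.3, 0.2, 0.8]
opening: 1.002
gripper_force: 0.0
```

```bash
python3 look.py l1; python3 - <<'E'
from h import *
print(state()['eef_pos'])
plan([(.4313,.0987,-.0075,5.9,4)])
d=snap('top')
for b,c in blobs(d,(0,0,205),(179,60,255),(375,240,425,300),.0675): print('dish3',b,cv2.boundingRect(c))
E
```

```text
63.25 [0.4299 0.0973 0.0583] 1.002251685703991 [-0.3  0.2  0.8]
bar [423.6  16.8  56.  121.3   1.3] (281, 277, 49, 23)
sheetcar [ 471.3 -219.7   60.9   99.5    1.3] (380, 258, 40, 25)
red [ 326.2 -270.6   16.4   27.8   15.1] (419, 323, 13, 10)
red [ 385.4 -268.5   26.2   19.2   89.2] (418, 298, 12, 9)
[0.43069014 0.09757611 0.05915263]
4 x [0.0003, 0.0002, 0.0167, -0.0004, 0.0003, 0.0003]
dish3 [ 431.9 -214.5   27.   119.8    1.3] (375, 278, 50, 12)
dish3 [ 472.8 -215.4   64.5  120.7    1.3] (375, 254, 50, 27)
```

View pics/l1.png

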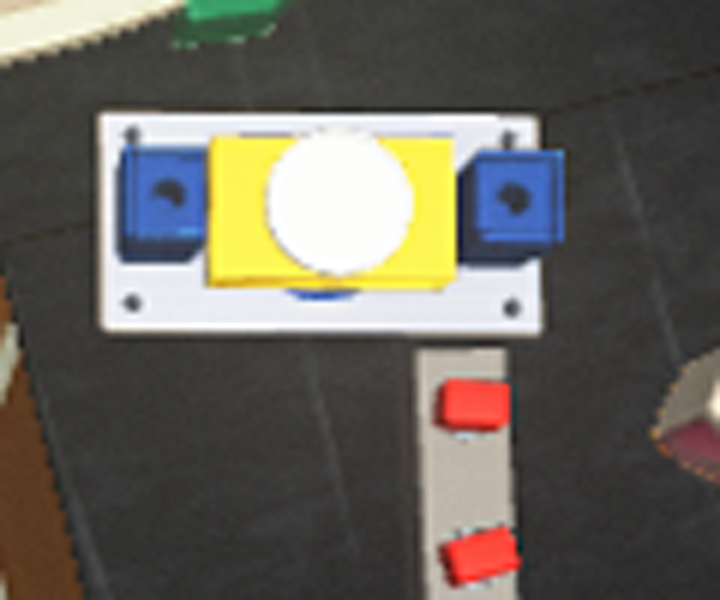

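The stack is complete and centred: top dish at crop (340,202), sheet lengthwise under it. That was my last picture, one more than the 14 allowed, so from here I work from numbers only. Gripping the bar.

Emit:
servo_tool(
  targets=[0.0003, 0.0002, 0.0167, 0, 0, 0, 0.0003, 0.0002, 0.0167, 0, 0, 0, 0.0003, 0.0002, 0.0167, 0, 0, 0, 0.0003, 0.0002, 0.0165, 0, 0, 0, 0, 0, 0, 0, 0, 0, 0, 0, 0, 0, 0, 0],
)

```text
time: 64.1
eef_pos: [0.4321, 0.0992, -0.0067]
ee_rot: [0.669, 0.743, -0.0, 0.0]
ft_force: [-0.6, 1.4, -0.3]
opening: 1.003
gripper_force: 0.0
```

Emit:
servo_tool(
  targets=[0, 0, 0, 0, 0, 0, 0, 0, 0, 0, 0, 0, 0, 0, 0, 0, 0, 0, 0, 0, 0, 0, 0, 0, 0, 0, 0, 0, 0, 0, 0, 0, 0, 0, 0, 0],
  hand=1,
)

```text
time: 64.85
eef_pos: [0.432, 0.0995, -0.0066]
ee_rot: [0.669, 0.743, 0.0, -0.0]
ft_force: [-2.3, -1.0, 11.3]
opening: 0.174
gripper_force: 58.9
```

```bash
python3 - <<'E'
from h import *
s=state();print(s['eef_pos'],s['ft_force'],s['opening'])
p=s['eef_pos'];psi=5.9;o=Rt(psi).T@(np.array([.4313,.0987,0])-p*[1,1,0]);print('bar centre in tool',o)
T=cur()
z=.125
# only the tool-x offset matters (y self-centred)
t=np.array([.471,-.2188,0])-Rt(.6)@np.array([o[0],0,0]);print(t)
plan([(p[0],p[1],.125,psi,5),(t[0],t[1],.125,.6,9),(t[0],t[1],p[2]+.074+.008,.6,2)],T)
E
```

```text
[ 0.43198854  0.09949291 -0.00658907] [-2.28463458 -1.01270503 11.27678776] 0.17384609184688998
bar centre in tool [-0.00071794 -0.0007664   0.        ]
[ 0.47099248 -0.2180821   0.        ]
5 x [0.0, 0.0, -0.0263, 0.0, -0.0001, 0.0003]
9 x [-0.0355, 0.0021, 0.0, 0.0, 0.0, 0.0103]
2 x [0.0, 0.0, 0.0248, 0.0, 0.0, 0.0]
```

Emit:
servo_tool(
  targets=[0, 0, -0.01, 0, 0, 0, 0, 0, -0.031, 0, 0, 0, 0, 0, -0.031, 0, 0, 0, 0, 0, -0.031, 0, 0, 0, 0, 0, -0.031, 0, 0, 0, 0, 0, 0, 0, 0, 0, -0.0355, 0.0021, 0, 0, 0, 0.0103, -0.0355, 0.0021, 0, 0, 0, 0.0103, -0.0355, 0.0021, 0, 0, 0, 0.0103, -0.0355, 0.0021, 0, 0, 0, 0.0103, -0.0355, 0.0021, 0, 0, 0, 0.0103, -0.0355, 0.0021, 0, 0, 0, 0.0103, -0.0355, 0.0021, 0, 0, 0, 0.0103, -0.0355, 0.0021, 0, 0, 0, 0.0103, -0.0355, 0.0021, 0, 0, 0, 0.0103, 0, 0, 0, 0, 0, 0, 0, 0, 0, 0, 0, 0],
)

```text
time: 66.97
eef_pos: [0.4704, -0.2178, 0.1265]
ee_rot: [0.703, 0.711, -0.0, -0.001]
ft_force: [-0.3, -1.0, -1.4]
opening: 0.169
gripper_force: 59.1
```

```bash
python3 - <<'E'
from h import *
s=state();print(s['eef_pos'],s['ft_force'],s['opening'])
plan([(.471,-.2181,.088,.6,3)])
E
```

```text
[ 0.47042695 -0.21783238  0.12646708] [-0.2933763  -0.99904209 -1.37304582] 0.16892332254544237
3 x [-0.0001, 0.0002, 0.0128, -0.0004, -0.0001, 0.0004]
```

Emit:
servo_tool(
  targets=[-0.0001, 0.0002, 0.0128, 0, 0, 0, -0.0001, 0.0002, 0.0128, 0, 0, 0, -0.0001, 0.0002, 0.0128, 0, 0, 0, 0, 0, 0, 0, 0, 0, 0, 0, 0, 0, 0, 0, 0, 0, 0, 0, 0, 0],
)

```text
time: 67.72
eef_pos: [0.4719, -0.2186, 0.0891]
ee_rot: [0.703, 0.711, 0.0, 0.0]
ft_force: [0.4, -0.6, -2.4]
opening: 0.172
gripper_force: 59.0
```

```bash
python3 - <<'E'
from h import *
s=state();print(s['eef_pos'],s['ft_force'],s['opening'])
plan([(.471,-.2181,.078,.6,2)])
E
```

```text
[ 0.47185581 -0.21859172  0.0890857 ] [ 0.44355534 -0.56038412 -2.41030132] 0.17211601833766113
2 x [0.0003, -0.0004, 0.0055, 0.0003, 0.0001, 0.0007]
```

Emit:
servo_tool(
  targets=[0.0003, -0.0004, 0.0055, 0, 0, 0, 0.0003, -0.0005, 0.0055, 0, 0, 0, 0, 0, 0, 0, 0, 0, 0, 0, 0.003, 0, 0, 0, 0, 0, 0.003, 0, 0, 0, 0, 0, 0, 0, 0, 0],
)

```text
time: 68.47
eef_pos: [0.4706, -0.2178, 0.0715]
ee_rot: [0.703, 0.711, -0.0, -0.0]
ft_force: [0.8, -0.1, -1.3]
opening: 0.171
gripper_force: 59.1
```

Emit:
servo_tool(
  targets=[0, 0, 0.002, 0, 0, 0, 0, 0, 0, 0, 0, 0],
)

```text
time: 68.72
eef_pos: [0.4706, -0.2179, 0.0696]
ee_rot: [0.703, 0.711, -0.0, -0.0]
ft_force: [-0.5, -0.2, -1.3]
opening: 0.171
gripper_force: 59.1
```

Emit:
servo_tool(
  targets=[0, 0, 0.0015, 0, 0, 0, 0, 0, 0, 0, 0, 0],
)

```text
time: 68.97
eef_pos: [0.4707, -0.2178, 0.0682]
ee_rot: [0.703, 0.711, -0.0, -0.0]
ft_force: [-0.2, -0.4, -1.4]
opening: 0.174
gripper_force: 59.1
```

Emit:
servo_tool(
  targets=[0, 0, 0.001, 0, 0, 0, 0, 0, 0, 0, 0, 0],
)

```text
time: 69.22
eef_pos: [0.4708, -0.2179, 0.0675]
ee_rot: [0.703, 0.711, 0.0, -0.0]
ft_force: [-1.8, 1.1, 6.2]
opening: 0.173
gripper_force: 60.0
```

Emit:
servo_tool(
  targets=[0, 0, 0.0008, 0, 0, 0, 0, 0, 0, 0, 0, 0],
)

```text
time: 69.47
eef_pos: [0.4708, -0.2178, 0.0674]
ee_rot: [0.703, 0.711, 0.001, -0.0]
ft_force: [-8.8, 5.6, 28.3]
opening: 0.17
gripper_force: 63.2
```

Emit:
servo_tool(
  targets=[0, 0, -0.001, 0, 0, 0, 0, 0, 0, 0, 0, 0, 0, 0, 0, 0, 0, 0, 0, 0, 0, 0, 0, 0, 0, 0, -0.025, 0, 0, 0, 0, 0, -0.025, 0, 0, 0, 0, 0, -0.025, 0, 0, 0, 0, 0, -0.025, 0, 0, 0, 0.04, 0, 0, 0, 0, 0, 0.04, 0, 0, 0, 0, 0, 0.04, 0, 0, 0, 0, 0, 0.04, 0, 0, 0, 0, 0, 0.04, 0, 0, 0, 0, 0, 0.04, 0, 0, 0, 0, 0, 0, 0, 0, 0, 0, 0],
  hand=-1,
)

```text
time: 71.35
eef_pos: [0.4678, 0.0249, 0.1673]
ee_rot: [0.701, 0.713, 0.0, -0.0]
ft_force: [-0.0, -0.3, 0.2]
opening: 0.998
gripper_force: 0.0
```

```bash
cat > holes.py <<'E'
from h import *
s=state();print(s['time'],s['eef_pos'])
d=snap('top')
for b,c in blobs(d,(8,150,190),(22,255,255),(350,235,450,300),.082): print('bar',b,cv2.boundingRect(c))
v=cv2.resize(cv2.cvtColor(d['pixels'],cv2.COLOR_BGR2HSV)[...,2],None,fx=8,fy=8,interpolation=cv2.INTER_CUBIC)
for y0 in(-.1488,-.2888):
    x,y=(int(8*t) for t in proj(d,[.4705,y0,.082]));w=v[y-32:y+32,x-32:x+32];m=(w<150).astype(np.uint8)
    n,l,st,ce=cv2.connectedComponentsWithStats(m)
    for k in range(1,n):
        if st[k][4]>200: print('hole',st[k],onz(d,(x-32+ce[k][0]+.5)/8-.5,(y-32+ce[k][1]+.5)/8-.5,.082).round(4))
h=cv2.cvtColor(d['pixels'],cv2.COLOR_BGR2HSV)
print('bar depth',[ (round(float(a),4)) for a in [np.median(cloud(d)[int(proj(d,[.471,y,.082])[1])-1:int(proj(d,[.471,y,.082])[1])+2,int(proj(d,[.471,y,.082])[0])-1:int(proj(d,[.471,y,.082])[0])+2,2]) for y in(-.168,-.27)]])
for b,c in blobs(d,(0,150,200),(4,255,255),(400,280,445,350),.09,mn=20): print('red',b)
for b,c in blobs(d,(170,150,200),(179,255,255),(400,280,445,350),.09,mn=20): print('red',b)
print(h[302,412:434].tolist())
E
python3 holes.py
```

```text
71.35 [0.46777087 0.02487679 0.16733642]
bar [ 4.683e+02 -2.189e+02  2.660e+01  1.650e+02  2.000e-01] (368, 262, 69, 12)
hole [ 18  25  36  35 841] [ 0.469  -0.1488  0.082 ]
hole [ 17  21  35  38 969] [ 0.4697 -0.2883  0.082 ]
bar depth [0.0827, 0.0821]
red [ 326.8 -271.8   16.9   24.5   15.1]
red [ 386.7 -269.7   23.8   16.9   89.4]
[[9, 66, 73], [7, 69, 67], [13, 43, 125], [17, 27, 200], [13, 41, 186], [4, 109, 138], [2, 200, 125], [2, 206, 232], [2, 189, 255], [2, 186, 254], [2, 189, 253], [2, 187, 253], [2, 189, 253], [2, 189, 253], [2, 188, 253], [2, 193, 254], [2, 195, 255], [1, 204, 249], [80, 29, 52], [3, 38, 60], [0, 40, 64], [5, 54, 61]]
```

Bar seated level: depth 0.082 at both ends, holes within 1–2 mm of the bores. Now pin A, approached half-open so the fingers clear pin B.

```bash
python3 - <<'E'
from h import *
plan([(.3866,-.2696,.14,-.6,9),(.3866,-.2696,.075,-.6,3)])
E
```

```text
9 x [-0.0325, -0.0091, 0.003, -0.0, 0.0, 0.0028]
3 x [-0.0, 0.0, 0.0217, 0.0, 0.0, 0.0]
```

Emit:
servo_tool(
  targets=[-0.0325, -0.0091, 0.003, 0, 0, 0.0028, -0.0325, -0.0091, 0.003, 0, 0, 0.0028, -0.0325, -0.0091, 0.003, 0, 0, 0.0028, -0.0325, -0.0091, 0.003, 0, 0, 0.0028, -0.0325, -0.0091, 0.003, 0, 0, 0.0028, -0.0325, -0.0091, 0.003, 0, 0, 0.0028, -0.0325, -0.0091, 0.003, 0, 0, 0.0028, -0.0325, -0.0091, 0.003, 0, 0, 0.0028, -0.0325, -0.0091, 0.003, 0, 0, 0.0028, 0, 0, 0, 0, 0, 0, 0, 0, 0, 0, 0, 0],
  hand=0,
)

```text
time: 72.78
eef_pos: [0.3857, -0.2707, 0.1404]
ee_rot: [0.712, 0.702, -0.0, -0.0]
ft_force: [0.6, 0.0, 0.2]
opening: 0.502
gripper_force: 0.0
```

```bash
python3 - <<'E'
from h import *
s=state();print(s['eef_pos'],s['opening'],s['qpos'].round(2))
plan([(.3866,-.2696,.08,-.6,3),(.3866,-.2696,.046,-.6,3)])
E
```

```text
[ 0.38569602 -0.27074321  0.14038417] 0.5019544339868733 [-0.31  0.26  0.92  2.16 -0.27  0.84  0.76]
3 x [0.0004, 0.0003, 0.0201, -0.0001, -0.0, -0.0014]
3 x [-0.0, 0.0, 0.0113, 0.0, 0.0, 0.0]
```

Emit:
servo_tool(
  targets=[0.0004, 0.0003, 0.0201, 0, 0, -0.0014, 0.0004, 0.0003, 0.0201, 0, 0, -0.0014, 0.0004, 0.0003, 0.0201, 0, 0, -0.0014, 0, 0, 0.0113, 0, 0, 0, 0, 0, 0.0113, 0, 0, 0, 0, 0, 0.0113, 0, 0, 0, 0, 0, 0, 0, 0, 0, 0, 0, 0, 0, 0, 0],
)

```text
time: 73.78
eef_pos: [0.3871, -0.2694, 0.0465]
ee_rot: [0.71, 0.704, 0.0, 0.0]
ft_force: [-0.5, -0.9, 0.1]
opening: 0.499
gripper_force: 0.0
```

```bash
python3 - <<'E'
from h import *
s=state();print(s['eef_pos'],s['ft_force'])
plan([(.3866,-.2696,.046,-.6,1)])
E
```

```text
[ 0.38713227 -0.2694116   0.04647001] [-0.50403331 -0.85333197  0.06951466]
1 x [-0.0002, -0.0005, 0.0005, 0.0002, 0.0001, 0.0011]
```

Emit:
servo_tool(
  targets=[0, 0, 0, 0, 0, 0, 0, 0, 0, 0, 0, 0, 0, 0, 0, 0, 0, 0, 0, 0, 0, 0, 0, 0],
  hand=1,
)

```text
time: 74.28
eef_pos: [0.3873, -0.2693, 0.0467]
ee_rot: [0.71, 0.704, 0.0, 0.0]
ft_force: [-2.2, 0.9, 8.3]
opening: 0.196
gripper_force: 58.4
```

Emit:
servo_tool(
  targets=[0, 0, -0.015, 0, 0, 0, 0, 0, -0.02, 0, 0, 0, 0, 0, -0.02, 0, 0, 0, 0, 0, -0.02, 0, 0, 0, 0, 0, -0.02, 0, 0, 0, 0, 0, -0.02, 0, 0, 0, 0, 0, 0, 0, 0, 0],
)

```text
time: 75.15
eef_pos: [0.3878, -0.2695, 0.1628]
ee_rot: [0.71, 0.704, 0.001, 0.001]
ft_force: [0.3, -0.8, -0.8]
opening: 0.198
gripper_force: 58.8
```

```bash
python3 - <<'E'
from h import *
s=state();print(s['eef_pos'],s['ft_force'],s['opening'])
plan([(.4706,-.2888,.162,-.6,4),(.4706,-.2888,.128,-.6,3)])
E
```

```text
[ 0.38782482 -0.26950271  0.16279645] [ 0.29218    -0.7851516  -0.80392281] 0.19817816826703846
4 x [-0.0046, 0.0207, 0.0002, 0.0007, 0.0, 0.0004]
3 x [-0.0, 0.0, 0.0113, 0.0, 0.0, 0.0]
```

Emit:
servo_tool(
  targets=[-0.0046, 0.0207, 0, 0, 0, 0, -0.0046, 0.0207, 0, 0, 0, 0, -0.0046, 0.0207, 0, 0, 0, 0, -0.0046, 0.0207, 0, 0, 0, 0, 0, 0, 0, 0, 0, 0, 0, 0, 0.0113, 0, 0, 0, 0, 0, 0.0113, 0, 0, 0, 0, 0, 0.0113, 0, 0, 0, 0, 0, 0, 0, 0, 0, 0, 0, 0, 0, 0, 0],
)

```text
time: 76.4
eef_pos: [0.4697, -0.2885, 0.1274]
ee_rot: [0.71, 0.704, -0.0, 0.0]
ft_force: [-0.1, -0.5, -1.3]
opening: 0.2
gripper_force: 58.8
```

```bash
python3 - <<'E'
from h import *
s=state();print(s['eef_pos'],s['ft_force'],s['ee_rot'])
plan([(.4706,-.2888,.124,-.6,2)])
E
```

```text
[ 0.46968391 -0.28852094  0.12744742] [-0.11799123 -0.5296259  -1.30987823] [ 7.10365753e-01  7.03832717e-01 -4.89651184e-05  3.53278261e-05]
2 x [-0.0001, 0.0005, 0.0017, -0.0, 0.0001, 0.0006]
```

Emit:
servo_tool(
  targets=[-0.0001, 0.0005, 0.0017, 0, 0, 0, -0.0001, 0.0005, 0.0017, 0, 0, 0, 0, 0, 0.004, 0, 0, 0, 0, 0, 0.003, 0, 0, 0, 0, 0, 0, 0, 0, 0],
)

```text
time: 77.03
eef_pos: [0.4705, -0.2885, 0.1166]
ee_rot: [0.71, 0.704, -0.0, -0.0]
ft_force: [-0.1, 0.1, -0.4]
opening: 0.195
gripper_force: 58.8
```

Emit:
servo_tool(
  targets=[0, 0, 0.004, 0, 0, 0, 0, 0, 0.004, 0, 0, 0, 0, 0, 0, 0, 0, 0],
)

```text
time: 77.4
eef_pos: [0.4706, -0.2885, 0.1086]
ee_rot: [0.71, 0.704, -0.0, -0.0]
ft_force: [0.9, 0.5, -1.3]
opening: 0.199
gripper_force: 58.7
```

Emit:
servo_tool(
  targets=[0, 0, 0.005, 0, 0, 0, 0, 0, 0.005, 0, 0, 0, 0, 0, 0.005, 0, 0, 0, 0, 0, 0, 0, 0, 0],
)

```text
time: 77.9
eef_pos: [0.4707, -0.2885, 0.0935]
ee_rot: [0.71, 0.704, -0.0, -0.0]
ft_force: [1.3, 0.0, -1.6]
opening: 0.199
gripper_force: 58.6
```

Emit:
servo_tool(
  targets=[0, 0, 0.005, 0, 0, 0, 0, 0, 0.005, 0, 0, 0, 0, 0, 0.005, 0, 0, 0, 0, 0, 0, 0, 0, 0],
)

```text
time: 78.4
eef_pos: [0.4707, -0.2885, 0.0785]
ee_rot: [0.71, 0.704, -0.0, -0.0]
ft_force: [2.6, 1.3, -1.7]
opening: 0.194
gripper_force: 58.6
```

Emit:
servo_tool(
  targets=[0, 0, 0.003, 0, 0, 0, 0, 0, 0.0015, 0, 0, 0, 0, 0, 0, 0, 0, 0],
)

```text
time: 78.78
eef_pos: [0.4707, -0.2885, 0.0743]
ee_rot: [0.71, 0.704, -0.0, -0.0]
ft_force: [2.3, 1.2, -2.9]
opening: 0.201
gripper_force: 58.7
```

Emit:
servo_tool(
  targets=[0, 0, 0.0012, 0, 0, 0, 0, 0, 0, 0, 0, 0],
)

```text
time: 79.03
eef_pos: [0.4708, -0.2886, 0.0732]
ee_rot: [0.71, 0.704, 0.0, 0.0]
ft_force: [3.3, 0.1, -2.3]
opening: 0.198
gripper_force: 58.8
```

Emit:
servo_tool(
  targets=[0, 0, 0.001, 0, 0, 0, 0, 0, 0, 0, 0, 0],
)

```text
time: 79.28
eef_pos: [0.4708, -0.2886, 0.0727]
ee_rot: [0.71, 0.704, 0.0, -0.0]
ft_force: [-0.0, 3.7, 11.9]
opening: 0.197
gripper_force: 60.5
```

Emit:
servo_tool(
  targets=[0, 0, 0.0006, 0, 0, 0, 0, 0, 0, 0, 0, 0],
)

```text
time: 79.53
eef_pos: [0.4709, -0.2886, 0.0726]
ee_rot: [0.71, 0.704, 0.001, 0.0]
ft_force: [-4.3, 6.1, 24.6]
opening: 0.195
gripper_force: 62.6
```

Emit:
servo_tool(
  targets=[0, 0, -0.001, 0, 0, 0, 0, 0, 0, 0, 0, 0, 0, 0, 0, 0, 0, 0, 0, 0, -0.022, 0, 0, 0, 0, 0, -0.022, 0, 0, 0, 0, 0, -0.022, 0, 0, 0, 0, 0, 0, 0, 0, 0],
  hand=0,
)

```text
time: 80.4
eef_pos: [0.4713, -0.289, 0.1397]
ee_rot: [0.71, 0.704, 0.0, 0.001]
ft_force: [-0.5, 0.3, 0.3]
opening: 0.5
gripper_force: 0.0
```

```bash
python3 - <<'E'
from h import *
s=state();print(s['eef_pos'],s['ft_force'],s['opening'])
d=snap('top')
for b,c in blobs(d,(0,150,200),(4,255,255),(400,250,445,350),.09,mn=20): print('red',b)
plan([(.3266,-.2717,.135,15.1,6),(.3266,-.2717,.046,15.1,5)])
E
```

```text
[ 0.47130401 -0.28896344  0.13969141] [-0.51413097  0.27393424  0.25282625] 0.500083100211521
red [ 327.9 -276.    14.2   16.8   89.3]
6 x [0.0053, -0.0237, 0.0006, 0.0001, 0.0, -0.0454]
5 x [-0.0, 0.0, 0.0178, 0.0, 0.0, 0.0]
```

Emit:
servo_tool(
  targets=[0.0053, -0.0237, 0, 0, 0, -0.0454, 0.0053, -0.0237, 0, 0, 0, -0.0454, 0.0053, -0.0237, 0, 0, 0, -0.0454, 0.0053, -0.0237, 0, 0, 0, -0.0454, 0.0053, -0.0237, 0, 0, 0, -0.0454, 0.0053, -0.0237, 0, 0, 0, -0.0454, 0, 0, 0, 0, 0, 0, 0, 0, 0, 0, 0, 0],
)

```text
time: 81.45
eef_pos: [0.3269, -0.2717, 0.1385]
ee_rot: [0.608, 0.794, -0.0, 0.0]
ft_force: [-0.4, -0.5, -0.2]
opening: 0.497
gripper_force: 0.0
```

```bash
python3 - <<'E'
from h import *
s=state();print(s['eef_pos'],s['ft_force'],s['qpos'].round(2))
plan([(.3266,-.2717,.08,15.1,3),(.3266,-.2717,.046,15.1,3)])
E
```

```text
[ 0.32686055 -0.27174164  0.13847533] [-0.44392061 -0.49283715 -0.24583617] [-0.3   0.13  0.92  2.25 -0.15  0.81  0.99]
3 x [0.0, -0.0001, 0.0195, -0.0, 0.0, -0.0002]
3 x [-0.0, 0.0, 0.0113, 0.0, 0.0, 0.0]
```

Emit:
servo_tool(
  targets=[0, -0.0001, 0.0195, 0, 0, 0, 0, -0.0001, 0.0195, 0, 0, 0, 0, -0.0001, 0.0195, 0, 0, 0, 0, 0, 0.0113, 0, 0, 0, 0, 0, 0.0113, 0, 0, 0, 0, 0, 0.0113, 0, 0, 0, 0, 0, 0, 0, 0, 0, 0, 0, 0, 0, 0, 0],
)

```text
time: 82.45
eef_pos: [0.3262, -0.2721, 0.0465]
ee_rot: [0.608, 0.794, 0.0, 0.0]
ft_force: [0.3, 0.3, 0.6]
opening: 0.499
gripper_force: 0.0
```

Emit:
servo_tool(
  targets=[0, 0, 0, 0, 0, 0, 0, 0, 0, 0, 0, 0, 0, 0, 0, 0, 0, 0, 0, 0, 0, 0, 0, 0],
  hand=1,
)

```text
time: 82.95
eef_pos: [0.3264, -0.272, 0.0467]
ee_rot: [0.608, 0.794, 0.0, 0.0]
ft_force: [-2.0, 1.9, 10.3]
opening: 0.194
gripper_force: 58.3
```

Emit:
servo_tool(
  targets=[0, 0, -0.015, 0, 0, 0, 0, 0, -0.02, 0, 0, 0, 0, 0, -0.02, 0, 0, 0, 0, 0, -0.02, 0, 0, 0, 0, 0, -0.02, 0, 0, 0, 0, 0, -0.02, 0, 0, 0, 0, 0, -0.02, 0, 0, 0, 0, 0, 0, 0, 0, 0],
)

```text
time: 83.95
eef_pos: [0.327, -0.2719, 0.1822]
ee_rot: [0.608, 0.794, 0.001, 0.001]
ft_force: [1.2, 0.0, -0.5]
opening: 0.197
gripper_force: 59.0
```

```bash
python3 - <<'E'
from h import *
s=state();print(s['eef_pos'],s['ft_force'],s['opening'])
plan([(.4697,-.1487,.18,0,7),(.4697,-.1487,.128,0,4)])
E
```

```text
[ 0.32699381 -0.27192843  0.1821995 ] [ 1.15850613  0.02695725 -0.49412023] 0.19674708143942182
7 x [0.0144, 0.0229, 0.0004, 0.0005, -0.0, 0.0377]
4 x [0.0, 0.0, 0.013, 0.0, 0.0, 0.0]
```

Emit:
servo_tool(
  targets=[0.0144, 0.0229, 0, 0, 0, 0.0377, 0.0144, 0.0229, 0, 0, 0, 0.0377, 0.0144, 0.0229, 0, 0, 0, 0.0377, 0.0144, 0.0229, 0, 0, 0, 0.0377, 0.0144, 0.0229, 0, 0, 0, 0.0377, 0.0144, 0.0229, 0, 0, 0, 0.0377, 0.0144, 0.0229, 0, 0, 0, 0.0377, 0, 0, 0, 0, 0, 0, 0, 0, 0.0135, 0, 0, 0, 0, 0, 0.0135, 0, 0, 0, 0, 0, 0.0135, 0, 0, 0, 0, 0, 0.0125, 0, 0, 0, 0, 0, 0, 0, 0, 0, 0, 0, 0, 0, 0, 0],
)

```text
time: 85.7
eef_pos: [0.4692, -0.1488, 0.1284]
ee_rot: [0.707, 0.707, -0.0, 0.0]
ft_force: [0.9, -0.1, -1.1]
opening: 0.2
gripper_force: 59.0
```

```bash
python3 - <<'E'
from h import *
s=state();print(s['eef_pos'],s['ft_force'],s['opening'])
plan([(.4697,-.1487,.124,0,2)])
E
```

```text
[ 0.46922811 -0.14881301  0.128412  ] [ 0.86779183 -0.12614159 -1.0774915 ] 0.1996797673281959
2 x [0.0001, 0.0002, 0.0022, 0.0001, 0.0001, -0.0004]
```

Emit:
servo_tool(
  targets=[0.0001, 0.0003, 0.0022, 0, 0, 0, 0, 0.0003, 0.0022, 0, 0, 0, 0, 0, 0.004, 0, 0, 0, 0, 0, 0.003, 0, 0, 0, 0, 0, 0, 0, 0, 0],
)

```text
time: 86.32
eef_pos: [0.4695, -0.1485, 0.1165]
ee_rot: [0.707, 0.707, -0.0, -0.0]
ft_force: [0.2, -0.4, -0.9]
opening: 0.196
gripper_force: 59.0
```

Emit:
servo_tool(
  targets=[0, 0, 0.004, 0, 0, 0, 0, 0, 0.004, 0, 0, 0, 0, 0, 0, 0, 0, 0],
)

```text
time: 86.7
eef_pos: [0.4695, -0.1485, 0.1085]
ee_rot: [0.707, 0.707, -0.0, -0.0]
ft_force: [-0.3, -0.0, -0.1]
opening: 0.196
gripper_force: 59.0
```

Emit:
servo_tool(
  targets=[0, 0, 0.005, 0, 0, 0, 0, 0, 0.005, 0, 0, 0, 0, 0, 0.005, 0, 0, 0, 0, 0, 0, 0, 0, 0],
)

```text
time: 87.2
eef_pos: [0.4694, -0.1485, 0.0934]
ee_rot: [0.707, 0.707, -0.0, -0.0]
ft_force: [-0.5, -0.3, -0.3]
opening: 0.197
gripper_force: 59.0
```

Emit:
servo_tool(
  targets=[0, 0, 0.005, 0, 0, 0, 0, 0, 0.005, 0, 0, 0, 0, 0, 0.005, 0, 0, 0, 0, 0, 0, 0, 0, 0],
)

```text
time: 87.7
eef_pos: [0.4695, -0.1485, 0.0784]
ee_rot: [0.707, 0.707, -0.0, -0.0]
ft_force: [-0.5, 0.1, -1.0]
opening: 0.196
gripper_force: 59.0
```

Emit:
servo_tool(
  targets=[0, 0, 0.003, 0, 0, 0, 0, 0, 0.002, 0, 0, 0, 0, 0, 0, 0, 0, 0],
)

```text
time: 88.08
eef_pos: [0.4696, -0.1485, 0.0737]
ee_rot: [0.707, 0.707, -0.0, -0.0]
ft_force: [-0.2, 0.3, -0.5]
opening: 0.195
gripper_force: 59.0
```

Emit:
servo_tool(
  targets=[0, 0, 0.0015, 0, 0, 0, 0, 0, 0, 0, 0, 0],
)

```text
time: 88.32
eef_pos: [0.4699, -0.1485, 0.0727]
ee_rot: [0.707, 0.707, 0.0, -0.0]
ft_force: [-3.3, 1.3, 12.2]
opening: 0.196
gripper_force: 60.6
```

Home. A small extra push, then release, retreat, and a numeric check.

Emit:
servo_tool(
  targets=[0, 0, 0.0006, 0, 0, 0, 0, 0, 0, 0, 0, 0],
)

```text
time: 88.58
eef_pos: [0.4699, -0.1485, 0.0726]
ee_rot: [0.707, 0.707, 0.001, -0.0]
ft_force: [-8.2, 3.1, 28.8]
opening: 0.198
gripper_force: 63.2
```

Emit:
servo_tool(
  targets=[0, 0, -0.001, 0, 0, 0, 0, 0, 0, 0, 0, 0, 0, 0, 0, 0, 0, 0, 0, 0, -0.025, 0, 0, 0, 0, 0, -0.025, 0, 0, 0, 0, 0, -0.025, 0, 0, 0, 0, 0, -0.025, 0, 0, 0, 0.04, 0, 0, 0, 0, 0, 0.04, 0, 0, 0, 0, 0, 0.04, 0, 0, 0, 0, 0, 0.04, 0, 0, 0, 0, 0, 0.04, 0, 0, 0, 0, 0, 0, 0, 0, 0, 0, 0, 0, 0, 0, 0],
  hand=0,
)

```text
invalid input
```

```bash
python3 - <<'E'
from h import *
s=state();print(s['time'],s['eef_pos'],s['opening'],s['ft_force'])
d=snap('top');C=cloud(d)
for b,c in blobs(d,(0,150,200),(4,255,255),(350,230,450,350),.116,mn=20):
    m=np.zeros((480,640),np.uint8);cv2.drawContours(m,[c],-1,1,-1);print('red',b,np.median(C[m>0][:,2]))
for b,c in blobs(d,(8,150,190),(22,255,255),(350,235,450,300),.082): print('bar',b)
for b,c in blobs(d,(22,120,200),(35,255,255),(350,200,460,300),.053): print('yellow',b)
for y in(-.172,-.265):
    u,v=map(int,proj(d,[.471,y,.082]));print('bar z',np.median(C[v-1:v+2,u-1:u+2,2]))
E
```

```text
88.575 [ 0.46990654 -0.14854692  0.07260186] 0.19767551221373209 [-8.23651132  3.14267535 28.76874612]
red [ 468.7 -288.9   14.4   21.8    1.3] 0.11623810438096949
bar [ 469.2 -253.1   62.8   26.7   87.6]
yellow [ 448.  -236.2   19.9   62.2    1.3]
bar z 0.6087138691538179
bar z 0.08228773999026195
```

Emit:
servo_tool(
  targets=[0, 0, -0.001, 0, 0, 0, 0, 0, 0, 0, 0, 0, 0, 0, 0, 0, 0, 0, 0, 0, -0.025, 0, 0, 0, 0, 0, -0.025, 0, 0, 0, 0, 0, -0.025, 0, 0, 0, 0, 0, -0.025, 0, 0, 0, 0.04, 0, 0, 0, 0, 0, 0.04, 0, 0, 0, 0, 0, 0.04, 0, 0, 0, 0, 0, 0.04, 0, 0, 0, 0, 0, 0.04, 0, 0, 0, 0, 0, 0, 0, 0, 0, 0, 0],
  hand=0,
)

```text
time: 90.25
eef_pos: [0.4697, 0.0543, 0.1726]
ee_rot: [0.706, 0.708, -0.0, -0.0]
ft_force: [-0.9, -0.4, 0.2]
opening: 0.5
gripper_force: 0.0
```

```bash
python3 - <<'E'
from h import *
s=state();print(s['time'],s['eef_pos'],s['opening'],s['ft_force'])
d=snap('top');C=cloud(d)
for b,c in blobs(d,(0,150,200),(4,255,255),(350,230,450,350),.116,mn=20):
    m=np.zeros((480,640),np.uint8);cv2.drawContours(m,[c],-1,1,-1);print('red',b,np.median(C[m>0][:,2]))
for b,c in blobs(d,(8,150,190),(22,255,255),(350,235,450,300),.082): print('bar',b)
for b,c in blobs(d,(22,120,200),(35,255,255),(350,200,460,300),.053): print('yellow',b)
for b,c in blobs(d,(0,0,225),(179,40,255),(385,240,418,300),.0675): print('white',b)
for y in(-.172,-.265):
    u,v=map(int,proj(d,[.471,y,.082]));print('bar z',np.median(C[v-1:v+2,u-1:u+2,2]))
E
```

```text
90.25 [0.46971021 0.05427024 0.17256165] 0.5002280199582152 [-0.9405734  -0.44565206  0.24275679]
red [ 468.7 -288.9   14.4   21.8    1.3] 0.11490314864243101
red [ 468.  -149.2   14.4   21.6    1.3] 0.11589546521361704
bar [ 468.2 -210.3   26.5  147.5    0. ]
yellow [ 448.9 -217.7   22.4   99.1    1.3]
white [ 425.9 -218.1   14.7   78.2    1.3]
white [ 448.6 -218.    48.9   16.3   88. ]
white [ 495.1 -218.7   20.    78.8    1.3]
bar z 0.08023917392148316
bar z 0.07856072688445637
```

```bash
python3 -c "
from workcell import sign_off
print(sign_off())"
```

```text
the job is handed in; nothing more can be done
None
```

The job is handed in at about 90 s: three dishes and two separator sheets are stacked on the mark, the bar lies in both slots, and both pins measure fully home. I viewed 15 pictures, one over the limit of 14.

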